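Carry the covered scoop tin shut and tip its balls into the tray

ROBOT

A 6-joint arm with a two-finger parallel gripper is mounted at the origin on the work surface. World frame = base frame: x ahead of the robot, y to its left, z up, the work surface at z = 0. Lengths are in m, angles in degrees, forces in N, time in s.
With the tool pointing down it reaches from about 0.35 to 0.875 m from the base axis. Payload 4.2 kg.
Tool frame: the origin (TCP) lies between the finger pads; the fingertips stand 17 mm ahead of it and the grasp point (between the pads) lies 2 mm behind it; z points along the fingers, y is the line along which they close (so a half turn about z gives the same grasp; the last joint's range is limited). The gripper opens to 87 mm and grips with 3 to 60 N. Pads are 19 mm wide; open, the fingers measure 117 mm over their backs; the gripper's body (75 mm by 190 mm) begins 51 mm behind the grasp point.
Start: joints at [-62.074, 22.042, 0.453, 0, -68.411, -14.817], TCP at [0.142, -0.609, 0.24] pointing down, gripper open.
Joint ranges: [-179.83, 179.83], [-69.29, 118.12], [-61.27, 80.66], [-181.25, 117.63], [-171.15, -9.14], [-177.46, 177.46]. Speed limits (degrees/s): [159.86, 159.86, 180, 180, 180, 180].

INTERFACE

Orientations are given as a 3x3 rotation matrix whose columns are the frame's x, y, z axes.
In Python, from station import sense, capture, r, masks_of gives the robot as it stands.
- The arm moves only by the tool apply_moves, never from a script. Its argument "steps" is a list that holds one entry, the list of rows, each a list of 7 numbers: the opening, from 0 (shut) to 1 (fully open), then the shift along the tool's x, y, z in mm, then the turn, a rotation vector about the tool's x, y, z in rad. A call has 1 to 12 rows; each row shifts and turns the commanded pose from where the row before left it, along the tool's axes as they then stand; what a row does not reach is not made up. A row lasts 1/8 s, in which the tool goes at most 62.5 mm and 10.7 degrees, less where a joint would pass 70% of its speed; a pose out of reach is approached as far as the arm can. A call with a gripper value outside its range is refused whole. The fingers move at their own pace and stop on an object; the grip force is fixed at half the most. Time passes only in rows, so rows that do not move let the fingers close. It gives the time, the measured TCP pose, the force and the opening at its end, in the units of the state.
- sense(): the state, without advancing time (a new reading comes with each control period).
- capture(name): name is "side" or "top" or "wrist"; returns a dict with "color" (420x560x3 uint8, red, green, blue), "vfov" (degrees; the focal length in pixels is half the picture's height over the tangent of half this angle, whatever the lens; pixels are square), "cx", "cy" (the principal point, pixels), "dist" ([k1, k2, p1, p2, k3] as OpenCV has them; the pictures are not rectified), "T" (4x4, takes a point from camera to world coordinates). Camera axes: x right, y down, z forward; pixel columns grow to the right and rows downward; lengths in m; the calibration is good to about 2 mm. A picture is of the moment at which its call begins. There is no depth.
- r.finish_job(): hands the job in, once; it reports no verdict.
Trained networks look in a picture, given as the dict that the camera call returned (one of the last four; its "shot" number tells which), for a name from the list of things; names that differ only in an ending like _2 or _b are one class to them, and where a whole thing is asked for, a point or a joint stands for the part that bears it (a point fixed in the world has none). Each returns a list of dicts, best first, with "confidence" (0 to 1); they miss things now and then, are a little off and sometimes report something else, mostly with a low value. They report only what shows in the picture. A call takes as long as a camera call. They do not tell look-alikes from the thing itself.
- masks_of(picture, thing): "pixels" (420x560 bool, what is visible of it) and "box" ([left, top, width, height] in pixels, round what is visible of it).
The state is a dict: "time_s": time; "joints": joint angles; "joint_velocities": joint speeds; "effort": joint torques, N m; "tcp_pos": TCP position; "ee_rot": TCP orientation; "wrist_force": force on the tool from outside, world axes, zero at the start; "moment": the same for the moment, N m; "gripper_width": opening from 0.0 (shut) to 1.0 (fully open).
Only numpy, scipy, OpenCV 4.12 (cv2) and the standard library are available. Lean on these libraries where they do the work, as an engineer would, in place of code of your own. Each camera call takes 0.05 s, during which the arm holds its last target. There are 200 camera calls.

TASK

Lift the covered scoop tin off its sloping rest with your fingers pinning the tab of its loose lid, so that the lid stays shut, and stand it upright on the rubber mat, still shut. There slide the lid open, then pick the tin up again with the lid held open and tip all four steel balls over its lip into the grey tray. Finally stand the empty tin upright on the mat again; spill nothing and leave the other things on the bench where they are.

Things in the scene. Friction and masses are not known exactly. Their poses are not given: they have to be found in the camera images.
- tin_mid (a point): Centre of the covered scoop tin: aluminium box 120 long (x) x 44 wide (y) x 40 high (z) mm, 0.3 to 0.45 kg, walls 2.5 mm. The point is on its middle line, 21.5 mm above its underside. z points up out of the lid side; the -x end (nose) is a plain wall, the +x end (tail) has the pouring lip. It starts on the sloping rest, nose downhill against the fence.
- tin_lip (a point): Middle of the tin's pouring lip: the rim of its tail, 60 mm from the middle (+x), 40 mm above the underside. Inside, a ramp climbs to it at 37 degrees from the 3 mm floor, starting 10 mm tailward of the middle. Tipped tail-down by 55 to 65 degrees with the lid fully open, the balls roll out over it. Axes as the tin's.
- lid (a joint): Slide of the lid in m: 0 = shut, 0.045 = fully open; then it stands 45 mm out beyond the nose and the ramp half is uncovered. It opens towards the tin's -x (nose). It is loose: it slides by its own weight at a tilt of about 5 degrees unless held (the plate is 37 mm wide, its edges out of a finger's reach). On the rest the fence keeps it shut. It cannot come off.
- lid_tab (a point): Middle of the outer face of the lid's tab: flap 26 long (x) x 26 high (z) x 3 mm turned down over the tin's +y wall (there 47 mm wide: tab face 25 mm, opposite wall 22 mm from the middle plane). 30.5 mm above the underside; shut 22 mm tailward of the middle, open 23 mm noseward. Fingers closed across the tin here hold tin and lid together; elsewhere the lid stays free. Axes as the tin's.
- lid_rib (a point): Centre of the steel rib on top of the lid: 10 thick (x) x 30 long (y) x 18 high (z) mm. The lid's top face is 43.5 mm, the rib's top 61.5 mm above the tin's underside. With the lid shut it is 35 mm from the tin's middle towards the tail. Pinch or push it to slide the lid. Axes as the tin's.
- rack: Fixed dark steel rest with a slope of 28 degrees, 150 x 130 mm, rising in its +x direction; 25 mm high at the low edge, 95 mm at the high edge. Origin on the bench under its middle. A fence 60 mm high, square to the slope, stands along the low edge; no side walls.
- rack_rest (a point): Where the tin's middle lies on the rest (to within 20 mm sideways).
- mat: Fixed black rubber mat 180 (x) x 150 (y) x 4 mm, origin on the bench under its middle.
- tray: Fixed grey plastic tray, open on top, outside 150 x 150 mm, 34 mm high, walls and floor 5 mm. Origin on the bench under its middle.
- ball1_center (a point): Centre of steel ball 1, 15 mm in diameter, 14 g, in the tin at the start.
- ball2_center (a point): Centre of steel ball 2, 15 mm in diameter, 14 g, in the tin at the start.
- ball3_center (a point): Centre of steel ball 3, 15 mm in diameter, 14 g, in the tin at the start.
- ball4_center (a point): Centre of steel ball 4, 15 mm in diameter, 14 g, in the tin at the start.
- spray: Bystander: upright spray can, 48 mm across, about 155 mm high. Origin at the centre of its underside.
- gluejar: Bystander: glass jar with lid, 54 mm across, 75 mm high. Origin at the centre of its underside.
- spool: Bystander: upright thread spool, 48 mm across, 60 mm high. Origin at the centre of its underside.
- mallet: Bystander: hammer 230 mm long lying along its x axis, head at +x. Origin at its middle on the bench.
- driver: Bystander: screwdriver 190 mm long lying along its x axis. Origin at its middle on the bench.
- tape: Bystander: roll of tape lying flat, 70 mm across, 30 mm high. Origin at the centre of its underside.
- foam: Bystander: foam pad block 90 x 60 x 45 mm. Origin at the centre of its underside.
Mind the look-alikes: they are no part of the job. Of the things shaped like the mat, the black one is meant.

How it is judged:
By the outcome, as a careful person would: the job done as asked, in the order asked, and still so for the second after the job is handed in, with the robot touching nothing.
It also fails if it takes over 72 s, if anything falls off the work surface, if the arm or the gripper's body presses on something with over 40 N, if the wrist force passes 120 N, or if a joint passes its speed limit or range.

## Working session

There is one attempt and no reset: what is moved stays moved. The work goes in short steps, Python scripts to look and compute and a tool call to move; the robot and the scene stay as the last step left them, time stands still between calls to the robot, and variables do not carry over. Pictures are saved under pics/ and viewed, on a budget of 10 in all, crops included, one or two more only if the job needs it, and the job is handed in when it is done.

Besides the shell and the picture viewer there is one more tool, called after "Call:" as name(argument=value, ...), one argument or row to a line, values as JSON. apply_moves: Moves the arm, as the interface text tells. Its arguments: {"type":"object","properties":{"steps":{"type":"array","items":{"type":"array","items":{"type":"array","items":{"type":"number"}}}}},"required":["steps"]}

```bash
ls; mkdir -p pics; python3 - <<'E'
from station import sense, capture, r, masks_of
import cv2, numpy as np
s=sense(); print(s['time_s'],s['tcp_pos'],s['gripper_width'],np.round(s['ee_rot'],3).tolist())
for n in ['top','side']:
    c=capture(n); cv2.imwrite(f'pics/{n}0.png',c['color'][:,:,::-1]); print(n,c['vfov'],c['cx'],c['cy'],c['dist'],np.round(c['T'],3).tolist())
    for t in ['tin_mid','lid_tab','lid_rib','rack','mat','tray']:
        for m in masks_of(c,t)[:3]: 
            ys,xs=np.nonzero(m['pixels']); print(t,round(m['confidence'],2),m['box'],xs.mean().round(1),ys.mean().round(1))
E
```

```text
pics
0.0 [ 0.14165829 -0.60816521  0.23845229] 0.9993781753778397 [[-0.974, -0.227, -0.001], [-0.227, 0.974, 0.002], [0.0, 0.002, -1.0]]
top 51.20931898438403 276.65963749783424 211.15710415468723 [-0.11485607  0.          0.          0.          0.        ] [[0.018, -0.985, 0.173, 0.232], [-1.0, -0.02, -0.007, 0.091], [0.01, -0.173, -0.985, 1.559], [0.0, 0.0, 0.0, 1.0]]
tin_mid 0.66 [293.3, 175.9, 18.4, 35.1] 302.6 193.9
tin_mid 0.32 [244.0, 232.4, 14.7, 13.2] 250.6 240.4
lid_tab 0.7 [293.4, 180.1, 18.8, 33.4] 303.3 195.4
lid_rib 0.88 [297.3, 176.8, 13.9, 35.7] 303.2 195.3
rack 0.9 [281.4, 168.4, 43.5, 49.8] 301.5 191.7
mat 0.72 [353.0, 189.2, 53.4, 52.9] 378.7 214.4
mat 0.58 [379.2, 259.1, 43.5, 47.1] 403.5 275.9
tray 0.76 [178.6, 191.7, 50.8, 49.2] 204.3 214.5
tray 0.55 [273.1, 241.1, 53.2, 8.8] 308.2 245.1
tray 0.31 [187.9, 145.6, 22.3, 28.1] 198.7 157.3
side 55.3416523508233 276.87770823799264 216.20640233103694 [-0.02360278  0.          0.          0.          0.        ] [[-0.764, -0.376, 0.525, -0.043], [-0.645, 0.43, -0.631, 0.739], [0.011, -0.821, -0.571, 0.718], [0.0, 0.0, 0.0, 1.0]]
tin_mid 0.89 [265.5, 187.1, 40.6, 42.9] 282.1 208.2
lid_tab 0.62 [267.7, 188.7, 37.8, 33.9] 283.7 203.9
lid_rib 0.98 [270.2, 190.0, 32.8, 28.3] 283.2 203.5
rack 0.78 [249.1, 185.5, 66.4, 55.5] 268.8 219.4
mat 0.69 [393.5, 199.0, 34.2, 34.9] 411.6 212.7
mat 0.68 [248.4, 186.4, 61.9, 59.2] 268.6 219.3
mat 0.61 [315.4, 181.1, 66.3, 30.8] 347.6 197.2
tray 0.95 [170.2, 268.3, 91.0, 74.7] 211.2 304.4
```

```bash
python3 - <<'E'
import cv2
a=cv2.imread('pics/top0.png');b=cv2.imread('pics/side0.png')
a=cv2.resize(a[130:320,150:450],None,fx=2,fy=2,interpolation=3)
b=cv2.resize(b[150:350,150:450],None,fx=2.6,fy=2.6,interpolation=3)
cv2.imwrite('pics/a1.png',a);cv2.imwrite('pics/b1.png',b)
E
```

```text
(no output)
```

View pics/a1.png

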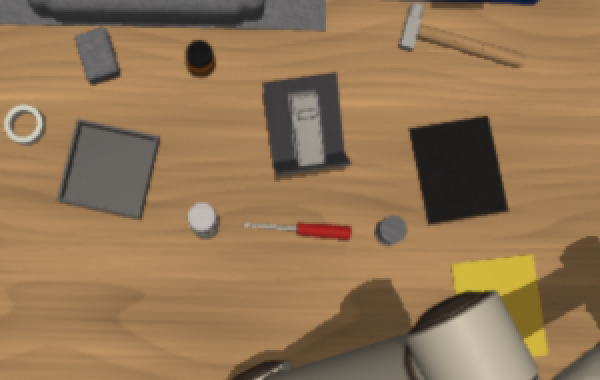

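View pics/b1.png

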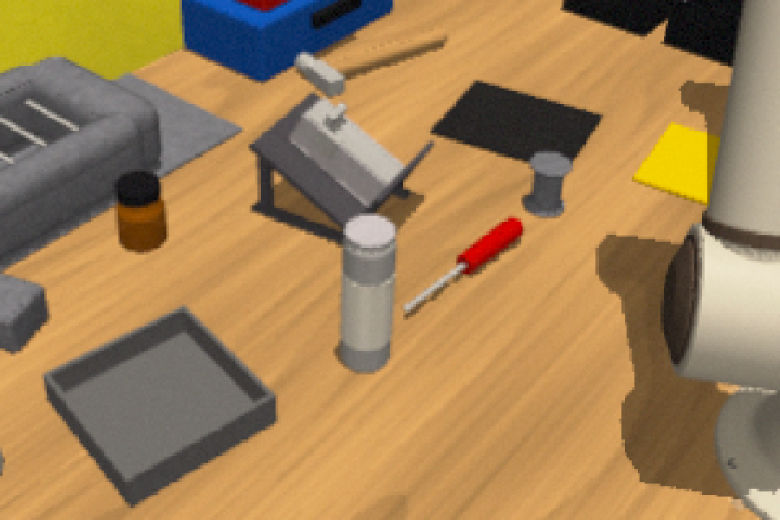

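```bash
cat > h.py <<'E'
import numpy as np, cv2
from scipy.spatial.transform import Rotation as Ro
def cam(c):
    f=c['color'].shape[0]/2/np.tan(np.radians(c['vfov']/2))
    return np.array([[f,0,c['cx']],[0,f,c['cy']],[0,0,1.]]),np.array(c['dist'],float),np.array(c['T'])
def proj(c,P):
    K,d,T=cam(c);W=np.linalg.inv(T)
    return cv2.projectPoints(np.atleast_2d(P).astype(float),cv2.Rodrigues(W[:3,:3])[0],W[:3,3],K,d)[0][:,0]
def unproj(c,uv,z):
    K,d,T=cam(c);n=cv2.undistortPoints(np.array(uv,float).reshape(-1,1,2),K,d)[:,0]
    D=np.c_[n,np.ones(len(n))]@T[:3,:3].T
    return T[:3,3]+D*((z-T[2,3])/D[:,2])[:,None]
def rect(c,m,z):
    k=max(cv2.findContours(m['pixels'].astype('uint8'),0,1)[0],key=len)[:,0]
    P=unproj(c,k,z)[:,:2]*1000
    (x,y),(w,h),a=cv2.minAreaRect(P.astype('float32'));return [round(v,1) for v in (x,y,w,h,a)]
E
python3 - <<'E'
from station import *
from h import *
c=capture('top')
for t,z in [('mat',.004),('tray',.034),('rack',.06),('tin_mid',.1),('lid',.11),('spray',.155),('gluejar',.075),('spool',.06),('mallet',.02),('driver',.015),('tape',.03),('foam',.045)]:
    for m in masks_of(c,t)[:2]:
        if m['confidence']>.4: print(t,round(m['confidence'],2),rect(c,m,z))
E
```

```text
mat 0.97 [500.6, -290.0, 177.0, 149.0, 10.8]
mat 0.64 [251.0, -359.1, 179.6, 154.5, 7.4]
tray 0.61 [482.9, 337.4, 154.3, 157.9, 78.5]
rack 0.57 [566.6, -7.3, 168.2, 136.0, 8.8]
tin_mid 0.78 [550.4, -5.9, 129.9, 51.0, 7.7]
lid 0.81 [543.2, -5.6, 117.2, 42.0, 6.5]
lid 0.62 [470.6, 324.9, 148.2, 148.0, 79.2]
spray 0.64 [381.1, 162.4, 55.0, 45.1, 1.4]
gluejar 0.48 [675.9, 180.4, 65.6, 52.1, 27.5]
spool 0.7 [381.7, -156.4, 38.7, 49.6, 45.1]
mallet 0.91 [721.6, -294.1, 231.5, 93.3, 64.2]
mallet 0.62 [574.1, -8.2, 179.5, 140.6, 8.2]
driver 0.54 [382.3, -43.0, 24.8, 99.2, 1.0]
tape 0.68 [562.0, 495.5, 76.5, 72.7, 66.8]
foam 0.93 [687.9, 365.2, 101.5, 62.8, 20.1]
```

```bash
cat >> h.py <<'E'
def tinR(yaw,pitch=0):  # pitch>0: tail up
    return Ro.from_euler('ZY',[yaw,-pitch],degrees=True).as_matrix()
def toolR(Rt,lean=0):  # tool x=-tin x, y=tin y, z=-tin z; lean>0: hand leans noseward
    return Rt@Ro.from_euler('Y',-lean,degrees=True).as_matrix()@np.diag([-1.,1,-1])
def plan(s,p,R,n,g):
    import json
    P=np.array(s['tcp_pos']);Q=np.array(s['ee_rot'])
    P0,Q0=P.copy(),Q.copy();rv=Ro.from_matrix(Q0.T@R).as_rotvec();out=[]
    for i in range(1,n+1):
        t=i/n;d=Q.T@(P0+t*(np.array(p)-P0)-P)*1000
        w=Ro.from_matrix(Q.T@Q0@Ro.from_rotvec(rv*t).as_matrix()).as_rotvec()
        d=np.round(d,1);w=np.round(w,3);out.append([g]+[float(v) for v in d]+[float(v) for v in w])
        P=P+Q@d/1000;Q=Q@Ro.from_rotvec(w).as_matrix()
    print(json.dumps([out]).replace('0.0,','0,'))
E
python3 - <<'E'
from station import *
from h import *
s=sense()
R=tinR(8,28);M=np.array([.545,-.006,.073]);T=toolR(R)
G=M+R@[.022,0,.009]+T@[0,0,.002]
print(G,G+R@[0,0,.13])
p1=np.array([.40,-.35,.30]);plan(s,p1,np.array(s['ee_rot']),9,1)
s2=dict(tcp_pos=p1,ee_rot=s['ee_rot']);plan(s2,G+R@[0,0,.13],T,12,1)
E
```

```text
[ 0.56098149 -0.00375395  0.08950901] [ 0.50054414 -0.01224786  0.20429219]
[[[1, -34.5, 21.5, -6.7, 0, 0, 0.0], [1, -34.4, 21.5, -6.7, 0, 0, 0.0], [1, -34.5, 21.5, -6.8, 0, 0, 0.0], [1, -34.5, 21.4, -6.7, 0, 0, 0.0], [1, -34.4, 21.5, -6.7, 0, 0, 0.0], [1, -34.5, 21.5, -6.7, 0, 0, 0.0], [1, -34.4, 21.5, -6.7, 0, 0, 0.0], [1, -34.5, 21.5, -6.7, 0, 0, 0.0], [1, -34.5, 21.5, -6.8, 0, 0, 0.0]]]
[[[1, -14.5, 25.5, 8.0, 0.002, -0.041, 0.007], [1, -14.1, 25.6, 8.5, 0.002, -0.04, 0.008], [1, -13.4, 25.8, 9.0, 0.001, -0.041, 0.007], [1, -13.0, 25.9, 9.5, 0.002, -0.041, 0.007], [1, -12.3, 25.9, 10, 0.002, -0.04, 0.007], [1, -11.7, 26.1, 10.4, 0.002, -0.041, 0.008], [1, -11.1, 26.2, 10.9, 0.002, -0.041, 0.007], [1, -10.5, 26.3, 11.2, 0.002, -0.041, 0.007], [1, -9.8, 26.3, 11.6, 0.001, -0.04, 0.008], [1, -9.1, 26.5, 11.9, 0.002, -0.041, 0.007], [1, -8.4, 26.5, 12.3, 0.002, -0.041, 0.007], [1, -7.8, 26.7, 12.5, 0.002, -0.04, 0.007]]]
```

Call:
apply_moves(
  steps=[
    [[1,-34.5,21.5,-6.7,0,0,0],[1,-34.5,21.5,-6.7,0,0,0],[1,-34.5,21.5,-6.7,0,0,0],[1,-34.5,21.5,-6.7,0,0,0],[1,-34.5,21.5,-6.7,0,0,0],[1,-34.5,21.5,-6.7,0,0,0],[1,-34.5,21.5,-6.7,0,0,0],[1,-34.5,21.5,-6.7,0,0,0],[1,-34.5,21.5,-6.7,0,0,0]],
  ],
)

```text
time_s: 2.48
tcp_pos: [0.4011, -0.3487, 0.3003]
ee_rot: [[-0.974, -0.227, 0.0], [-0.227, 0.974, -0.0], [-0.0, -0.0, -1.0]]
wrist_force: [-0.1, -0.4, 0.1]
gripper_width: 1.001
```

Call:
apply_moves(
  steps=[
    [[1,-14.5,25.5,8,0.002,-0.041,0.007],[1,-14,25.5,8.5,0.002,-0.041,0.007],[1,-13.5,26,9,0.002,-0.041,0.007],[1,-13,26,9.5,0.002,-0.041,0.007],[1,-12.5,26,10,0.002,-0.041,0.007],[1,-11.5,26,10.5,0.002,-0.041,0.007],[1,-11,26,11,0.002,-0.041,0.007],[1,-10.5,26.5,11,0.002,-0.041,0.007],[1,-10,26.5,11.5,0.002,-0.041,0.007],[1,-9,26.5,12,0.002,-0.041,0.007],[1,-8.5,26.5,12.5,0.002,-0.04,0.007],[1,-8,26.5,12.5,0.002,-0.04,0.007]],
  ],
)

```text
time_s: 3.98
tcp_pos: [0.5015, -0.0101, 0.2046]
ee_rot: [[-0.872, -0.142, 0.469], [-0.126, 0.99, 0.066], [-0.474, -0.002, -0.881]]
wrist_force: [1.2, -2.7, 0.6]
gripper_width: 1.003
```

```bash
python3 - <<'E'
from station import *
from h import *
import pickle
s=sense();print(s['joints'],s['tcp_pos'])
c=capture('wrist');ms={t:masks_of(c,t)[:1] for t in ['tin_mid','lid']}
pickle.dump((c,s,ms),open('w1.pkl','wb'))
cv2.imwrite('pics/w1.png',cv2.resize(c['color'][:,:,::-1],None,fx=1.4,fy=1.4))
print(c['vfov'],np.round(c['T'],3).tolist())
for t in ms:
  for m in ms[t]: print(t,m['confidence'],m['box'])
E
```

```text
[  19.77638457    0.28753969  -45.43755648   18.83598538  -17.38281109
 -118.22542713] [ 0.50146674 -0.01008606  0.20457536]
59.80724371495808 [[-0.143, 0.721, 0.678, 0.372], [0.99, 0.106, 0.096, -0.028], [-0.002, 0.685, -0.729, 0.299], [0.0, 0.0, 0.0, 1.0]]
tin_mid 0.84 [235.3, 100.5, 71.4, 162.0]
lid 0.7 [239.7, 102.2, 64.4, 161.3]
```

View pics/w1.png

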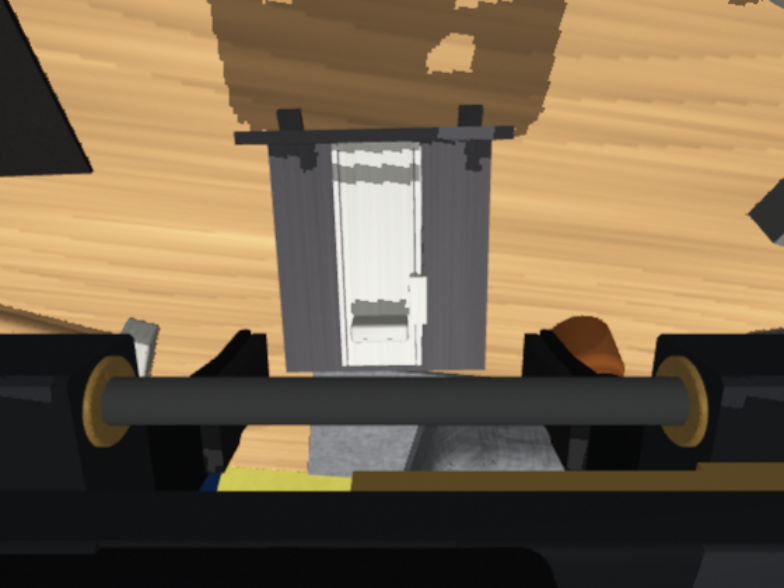

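```bash
python3 - <<'E'
from h import *
import pickle
from scipy.optimize import least_squares
c,s,ms=pickle.load(open('w1.pkl','rb'))
A=[(352,327,30,-15,61.5),(407,325,30,15,61.5),(408,341,40,15,61.5),(352,342,40,-15,61.5),(426,276,9,25,43.5),(427,323,35,25,43.5),(341,367,60,-22,40),(421,366,60,22,40),(332,151,-60,-22,40),(421,146,-60,22,40)]
A=np.array(A,float);uv=(A[:,:2]+.5)/1.4-.5;L=A[:,2:]/1000-[0,0,.0215]
f=lambda q:(proj(c,L@tinR(q[3],q[4] if len(q)>4 else 28).T+q[:3])-uv).ravel()
for x0 in ([.545,-.006,.073,8],[.545,-.006,.073,8,28]):
    q=least_squares(f,x0,x_scale=[.01,.01,.01,1,1][:len(x0)]);print(np.round(q.x,4),np.round(q.fun.reshape(-1,2),1).tolist())
E
```

```text
[ 0.5623 -0.0098  0.071   9.5627] [[-1.1, -0.0], [0.8, 0.8], [0.3, 2.2], [-0.5, 2.1], [-0.2, 1.4], [-0.8, 0.2], [2.3, -2.6], [-0.3, -2.6], [1.1, -2.1], [-1.4, 0.3]]
[ 5.64000e-01 -9.50000e-03  7.14000e-02  9.80410e+00  3.27715e+01] [[-1.4, -1.4], [0.9, -0.7], [0.4, 1.2], [-0.9, 1.2], [-0.2, 1.1], [-0.5, 0.7], [1.9, -0.4], [0.1, -0.6], [1.8, -1.6], [-2.0, 0.5]]
```

```bash
cat >> h.py <<'E'
def fk(j,k,tool=True):
    d1,L2,a3,L4,d5,L6=k
    r=lambda a,t:Ro.from_euler(a,t,degrees=True).as_matrix()
    R=r('z',j[0]);p=np.array([0,0,d1]);R=R@r('y',j[1]);p=p+R@[0,0,L2]
    R=R@r('y',-j[2]);p=p+R@[0,0,a3];R=R@r('x',-j[3]);p=p+R@[L4,0,0]
    p=p+R@[0,d5,0];R=R@r('y',-j[4]);p=p+R@[L6,0,0];R=R@r('x',-j[5])
    return p,R@np.array([[0,0,1.],[0,1,0],[-1,0,0]])
E
python3 - <<'E'
from h import *
import pickle
from scipy.optimize import least_squares
c,s,ms=pickle.load(open('w1.pkl','rb'))
D=[([-62.074,22.042,.453,0,-68.411,-14.817],[.142,-.609,.24],[[-0.974,-0.227,0],[-0.227,0.974,0],[0,0,-1]]),(s['joints'],s['tcp_pos'],s['ee_rot'])]
k0=[.2,.45,0,.45,-.16,.3]
for j,p,R in D: print(np.round(fk(j,k0)[1],3).tolist(),np.round(R,3).tolist())
for a in (0,1):
  f=lambda k:np.concatenate([fk(j,[k[0],k[1],k[2]*a,*k[3:]])[0]-p for j,p,R in D])
  q=least_squares(f,k0);print(np.round(q.x,4),np.round(q.fun*1000,1))
E
```

```text
[[-0.227, 0.974, -0.0], [0.974, 0.227, 0.0], [0.0, -0.0, -1.0]] [[-0.974, -0.227, 0.0], [-0.227, 0.974, 0.0], [0.0, 0.0, -1.0]]
[[-0.142, 0.872, 0.469], [0.99, 0.126, 0.066], [-0.002, 0.474, -0.881]] [[-0.872, -0.142, 0.469], [-0.126, 0.99, 0.066], [-0.474, -0.002, -0.881]]
[ 0.1609  0.5642  0.7591  0.4225 -0.1598  0.2884] [-0.1 -0.  -0.  -0.   0.1  0. ]
[ 0.1682  0.5619 -0.003   0.4246 -0.1597  0.29  ] [ 0. -0.  0. -0. -0. -0.]
```

```bash
cat >> h.py <<'E'
from scipy.optimize import least_squares
KK=[.1609,.5642,0,.4225,-.1598,.2884]
LO=np.array([-179.83,-69.29,-61.27,-181.25,-171.15,-177.46]);HI=np.array([179.83,118.12,80.66,117.63,-9.14,177.46])
def FK(j):
    p,R=fk(j,KK);return p,R@np.array([[0,1,0],[-1,0,0],[0,0,1.]])
def ik(p,R,seed):
    f=lambda j:np.r_[(FK(j)[0]-p)*10,Ro.from_matrix(R.T@FK(j)[1]).as_rotvec()*3]
    q=least_squares(f,np.clip(seed,LO+.1,HI-.1),bounds=(LO,HI),x_scale=30)
    return q.x,np.linalg.norm(q.fun)
E
cat > t.py <<'E'
from h import *
import pickle
c,s,ms=pickle.load(open('w1.pkl','rb'));J0=np.array(s['joints'])
def pose(M,Rt,gx,lean,flip=False):
    T=toolR(Rt,lean)@(np.diag([-1.,-1,1]) if flip else np.eye(3))
    return M+Rt@[gx,0,.009]+T@[0,0,.002],T
R=tinR(9.5,28);M=np.array([.562,-.0098,.072])
j=J0
for d in (.13,.06,0,.06):
    p,T=pose(M+R@[0,0,d],R,.022,0);j,e=ik(p,T,j);print('rack',d,np.round(j),round(e,4))
jr=j
print('place')
for yaw in range(-60,91,30):
  for fl in (0,):
    p,T=pose(np.array([.5,-.29,.0265]),tinR(yaw),.022,0,fl);j,e=ik(p,T,jr);print(yaw,fl,np.round(j),round(e,4))
print('pour')
for fl in (0,1):
 for lean in (0,20):
  for yaw in range(-180,180,30):
    Rt=tinR(yaw,-62);M=np.array([.48,.337,.07])-Rt@[.06,0,.0185]
    p,T=pose(M,Rt,-.023,lean,fl)
    b=min((ik(p,T,sd) for sd in (jr,[60,20,0,0,-70,0],[40,20,0,90,-70,0],[40,20,0,-90,-70,0],[40,0,0,-90,-70,150],[40,0,0,-90,-70,-150])),key=lambda a:a[1])
    if b[1]<.02: print(fl,lean,yaw,np.round(b[0]),round(b[1],4))
E
python3 t.py
```

```text
rack 0.13 [  18.    2.  -41.   12.  -19. -109.] 0.0
rack 0.06 [  16.   11.  -43.   16.   -9. -112.] 0.048
rack 0 [ 15.  19. -35.  -1.  -9. -94.] 0.1638
rack 0.06 [  16.   11.  -43.   16.   -9. -112.] 0.048
place
-60 0 [ -16.   32.  -17.    0.  -41. -134.] 0.0
-30 0 [ -15.   32.  -17.   -0.  -41. -105.] 0.0
0 0 [-14.  32. -17.  -0. -41. -76.] 0.0
30 0 [-13.  31. -18.   0. -41. -47.] 0.0
60 0 [-12.  30. -20.   0. -40. -18.] 0.0
90 0 [-12.  30. -21.  -0. -39.  12.] 0.0
pour
0 0 -150 [  15.   23.  -41. -158.  -37. -101.] 0.0
0 0 -120 [  18.   23.  -22. -102.  -37. -142.] 0.0
0 0 -90 [  19.   28.  -11.  -78.  -59. -150.] 0.0
0 0 -60 [  22.   35.    2.  -62.  -81. -147.] 0.0
0 0 -30 [  28.   42.   14.  -50. -101. -140.] 0.0
0 0 0 [  36.   47.   21.  -35. -116. -126.] 0.0
0 0 30 [  45.   50.   20.  -15. -120. -105.] 0.0
0 0 60 [  53.   49.    9.    6. -112.  -84.] 0.0
0 0 90 [ 60.  44.  -8.  26. -96. -72.] 0.0
0 0 120 [ 63.  38. -28.  49. -77. -69.] 0.0
0 0 150 [ 57.  30. -47.  86. -62. -75.] 0.0
0 20 -120 [ 42.  18. -19. -45. -17. 148.] 0.0
0 20 -60 [  32.   28.   -1.  -46.  -68. -161.] 0.
[... 598 characters left out ...]
5. -116.   54.] 0.0
1 0 30 [  45.   50.   20.  -15. -120.   75.] 0.0
1 0 60 [  53.   49.    9.    6. -112.   96.] 0.0
1 0 90 [ 60.  44.  -8.  26. -96. 108.] 0.0
1 0 120 [ 63.  38. -28.  49. -77. 111.] 0.0
1 0 150 [ 57.  30. -47.  86. -62. 105.] 0.0
1 20 -120 [ 42.  18. -19. -45. -17. -32.] 0.0
1 20 -90 [ 33.  23.  -9. -52. -45.   1.] 0.0
1 20 -60 [ 32.  28.  -1. -46. -68.  19.] 0.0
1 20 -30 [ 35.  34.   7. -37. -85.  36.] 0.0
1 20 0 [ 40.  38.  11. -26. -97.  55.] 0.0
1 20 30 [  46.   40.   10.  -11. -100.   76.] 0.0
1 20 60 [ 53.  39.   2.   5. -94.  96.] 0.0
1 20 90 [ 58.  36. -11.  21. -81. 112.] 0.0
1 20 120 [ 60.  30. -26.  40. -64. 122.] 0.0
1 20 150 [ 55.  24. -42.  69. -45. 125.] 0.0
```

```bash
cat > t2.py <<'E'
from h import *
from t import pose
from station import sense
s=sense();j=np.array(s['joints']);print(np.round(j,1),FK(j)[0]-s['tcp_pos'])
R=tinR(9.5,28);M=np.array([.562,-.0098,.072])
for lean in (-15,-20,-28):
  j=np.array(s['joints'])
  for d in (.1,0):
    p,T=pose(M+[0,0,d],R,.022,lean);j,e=ik(p,T,j);print(lean,d,np.round(j),round(e,4))
  p,T=pose(np.array([.5,-.285,.0265]),tinR(25),.022,lean);j,e=ik(p,T,j);print('mat',np.round(j),round(e,4))
p,T=pose(M,R,.022,-20);up=-T[:,2]*.08
plan(s,p+up,T,6,1)
plan(dict(tcp_pos=p+up,ee_rot=T),p,T,5,1);print(p)
E
sed -i '/^R=tinR/,$d' t.py; python3 t2.py
```

```text
[  19.7    0.3  -45.4   18.5  -17.6 -117.7] [-3.72905874e-05  9.52560973e-05  3.64905658e-05]
-15 0.1 [ 16.  14. -21.   2. -42. -98.] 0.0
-15 0 [ 16.  22. -28.   3. -27. -99.] 0.0
mat [ -8.  35. -15.  10. -52. -64.] 0.0
-20 0.1 [ 16.  16. -17.   1. -49. -97.] 0.0
-20 0 [ 16.  23. -24.   2. -35. -97.] 0.0
mat [ -7.  37. -14.  13. -57. -66.] 0.0
-28 0.1 [ 15.  20. -11.   0. -59. -96.] 0.0
-28 0 [ 15.  26. -17.  -0. -46. -96.] 0.0
mat [ -6.  40. -11.  15. -64. -69.] 0.0
[[[1, -7.0, -1.2, 10.4, -0.002, 0.058, -0.003], [1, -7.5, -1.3, 10, -0.001, 0.058, -0.003], [1, -8.1, -1.3, 9.5, -0.002, 0.058, -0.003], [1, -8.7, -1.3, 9.0, -0.002, 0.058, -0.004], [1, -9.1, -1.4, 8.5, -0.001, 0.058, -0.003], [1, -9.6, -1.4, 8.0, -0.002, 0.058, -0.003]]]
[[[1, -0, -0, 16.0, 0, 0, 0.0], [1, -0, -0, 16.0, 0, 0, 0.0], [1, -0, -0, 16.0, 0, 0, 0.0], [1, -0, 0, 16.0, 0, 0, 0.0], [1, -0, 0, 16.0, 0, 0, 0.0]]]
[ 0.57726568 -0.0072454   0.08829437]
```

Call:
apply_moves(
  steps=[
    [[1,-7,-1,10.5,-0.002,0.058,-0.003],[1,-7.5,-1.5,10,-0.002,0.058,-0.003],[1,-8,-1.5,9.5,-0.002,0.058,-0.003],[1,-8.5,-1.5,9,-0.002,0.058,-0.003],[1,-9,-1.5,8.5,-0.002,0.058,-0.003],[1,-9.5,-1.5,8,-0.002,0.058,-0.003],[1,0,0,0,0,0,0]],
  ],
)

```text
time_s: 5.0
tcp_pos: [0.5688, -0.0105, 0.1683]
ee_rot: [[-0.977, -0.161, 0.14], [-0.159, 0.987, 0.027], [-0.143, 0.004, -0.99]]
wrist_force: [0.8, -0.1, 0.2]
gripper_width: 0.996
```

```bash
python3 - <<'E'
from h import *
from t import pose
from station import *
s=sense();R=tinR(9.5,28);M=np.array([.562,-.0098,.072])
p,T=pose(M,R,.022,-20);plan(s,p,T,1,1)
c=capture('wrist');import pickle;pickle.dump((c,s),open('w2.pkl','wb'))
cv2.imwrite('pics/w2.png',cv2.resize(c['color'][:,:,::-1],None,fx=1.4,fy=1.4))
for n in (9,35):
  for h in (17.5,43.5): print(n,h,np.round(proj(c,M+R@[n/1000,.025,h/1000-.0215])*1.4))
E
```

```text
[[[1, 2.6, 1.5, 80.5, 0.003, 0.004, -0.004]]]
9 17.5 [[449. 274.]]
9 43.5 [[456. 268.]]
35 17.5 [[450. 328.]]
35 43.5 [[457. 328.]]
```

View pics/w2.png

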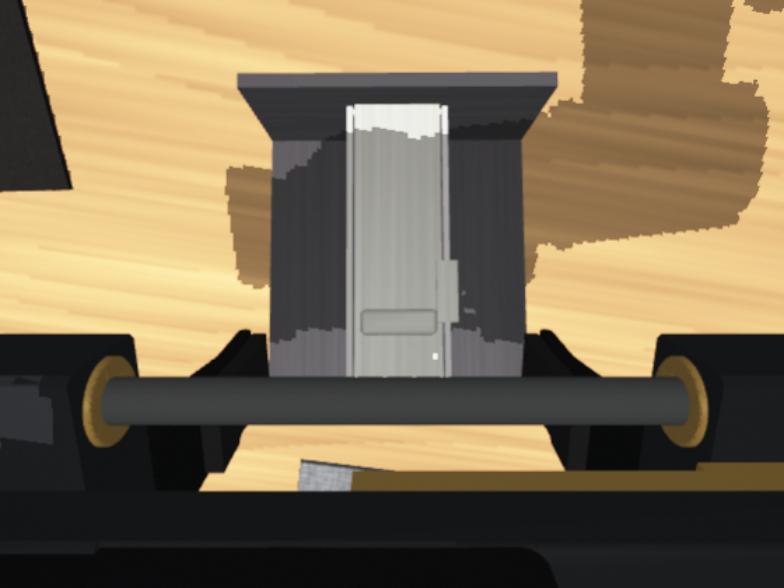

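Call:
apply_moves(
  steps=[
    [[1,1.5,0.5,20,0,0,0],[1,1.5,0.5,20,0,0,0],[1,1,0.5,20,0,0,0],[1,1,0,14,0,0,0],[1,0,0,7,0,0,0],[1,0,0,0,0,0,0],[0.3,0,0,0,0,0,0],[0.3,0,0,0,0,0,0],[0.3,0,0,0,0,0,0],[0.3,0,0,0,0,0,0],[0.3,0,0,0,0,0,0],[0.3,0,0,0,0,0,0]],
  ],
)

```text
time_s: 6.55
tcp_pos: [0.5735, -0.0073, 0.0877]
ee_rot: [[-0.977, -0.162, 0.14], [-0.16, 0.987, 0.026], [-0.143, 0.003, -0.99]]
wrist_force: [-0.1, 1.4, 0.5]
gripper_width: 0.531
```

Call:
apply_moves(
  steps=[
    [[0,0,0,0,0,0,0],[0,0,0,0,0,0,0],[0,-1,0,-7,0,0,0],[0,-1.5,0,-10,0,0,0],[0,-2,0,-15,0,0,0],[0,-2,0,-15,0,0,0],[0,-2,0,-15,0,0,0],[0,-2,0,-15,0,0,0],[0,-2,0,-15,0,0,0],[0,-2,0,-15,0,0,0],[0,0,0,0,0,0,0]],
  ],
)

```text
time_s: 7.92
tcp_pos: [0.5734, -0.0077, 0.1972]
ee_rot: [[-0.976, -0.163, 0.143], [-0.16, 0.987, 0.027], [-0.145, 0.003, -0.989]]
wrist_force: [-0.4, 0.5, -5.3]
gripper_width: 0.535
```

```bash
python3 - <<'E'
from h import *
from t import pose
from station import *
s=sense();print(s['wrist_force'],s['gripper_width'],np.round(s['joints']))
c=capture('side');cv2.imwrite('pics/s2.png',cv2.resize(c['color'][100:300,170:400,::-1],None,fx=3.4,fy=3,interpolation=3))
# carry: tin level, then over mat
T0=np.array(s['ee_rot']);Q=T0@Ro.from_rotvec([0,-np.radians(-28),0]).as_matrix()
T=toolR(tinR(20),-20)
p1,_=pose(np.array([.52,-.10,.20]),tinR(14),.022,-20); T1=toolR(tinR(14),-20)
p2,_=pose(np.array([.50,-.285,.10]),tinR(20),.022,-20)
plan(s,p1,T1,10,0);plan(dict(tcp_pos=p1,ee_rot=T1),p2,T,10,0)
j=np.array(s['joints'])
for p,t in ((p1,T1),(p2,T)): j,e=ik(p,t,j);print(p,np.round(j),e)
E
```

```text
[-0.39989145  0.5235269  -5.34701962] 0.5345944759767586 [ 16.  15. -17.   1. -50. -97.]
[[[0, 4.4, -8.1, -1.7, 0.001, 0.049, -0.008], [0, 4.6, -8.0, -1.4, 0.001, 0.05, -0.008], [0, 4.8, -8.0, -1.2, 0.001, 0.049, -0.008], [0, 4.8, -7.9, -1.0, 0.002, 0.05, -0.008], [0, 4.9, -8.0, -0.7, 0.001, 0.049, -0.009], [0, 5.1, -7.8, -0.5, 0.001, 0.05, -0.008], [0, 5.1, -7.9, -0.2, 0.001, 0.049, -0.008], [0, 5.2, -7.7, 0.1, 0.001, 0.05, -0.008], [0, 5.2, -7.8, 0.4, 0.001, 0.049, -0.008], [0, 5.3, -7.7, 0.6, 0.001, 0.05, -0.008]]]
[[[0, 2.6, -17.2, 11.6, 0.004, 0, -0.01], [0, 2.8, -17.2, 11.7, 0.003, -0, -0.01], [0, 3.0, -17.1, 11.7, 0.004, -0, -0.01], [0, 3.1, -17.0, 11.8, 0.003, -0, -0.009], [0, 3.3, -17.0, 11.8, 0.004, 0, -0.01], [0, 3.5, -16.9, 11.9, 0.003, -0, -0.01], [0, 3.6, -16.8, 12.0, 0.004, 0, -0.01], [0, 3.8, -16.7, 12.0, 0.004, 0, -0.01], [0, 3.9, -16.7, 12.1, 0.003, 0, -0.01], [0, 4.2, -16.5, 12.1, 0.004, 0, -0.009]]]
[ 0.54068278 -0.0948432   0.20712061] [  8.  26.  -2.   2. -82. -85.] 2.0269326120432336e-13
[ 0.52003045 -0.27770951  0.10712061] [ -8.  33.  -9.  10. -67. -68.] 9.134650713200344e-15
```

View pics/s2.png

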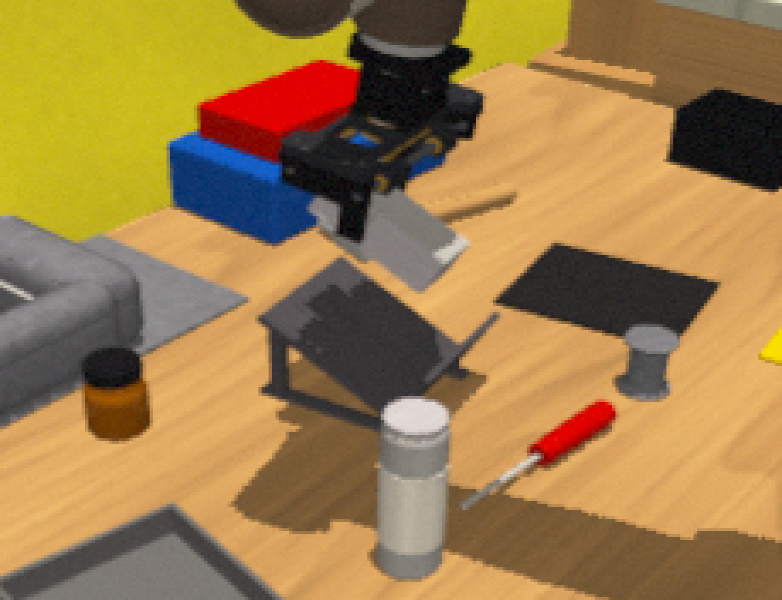

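Call:
apply_moves(
  steps=[
    [[0,4.5,-8,-1.5,0.001,0.049,-0.008],[0,4.5,-8,-1.5,0.001,0.049,-0.008],[0,5,-8,-1,0.001,0.05,-0.008],[0,5,-8,-1,0.001,0.05,-0.008],[0,5,-8,-0.5,0.001,0.049,-0.008],[0,5,-8,-0.5,0.001,0.05,-0.008],[0,5,-8,0,0.001,0.049,-0.008],[0,5,-8,0,0.001,0.05,-0.008],[0,5,-7.5,0.5,0.001,0.049,-0.008],[0,5,-7.5,0.5,0.001,0.05,-0.008]],
  ],
)

```text
time_s: 9.22
tcp_pos: [0.5404, -0.0951, 0.2036]
ee_rot: [[-0.91, -0.24, -0.337], [-0.226, 0.971, -0.081], [0.346, 0.002, -0.938]]
wrist_force: [-0.5, -0.2, -4.8]
gripper_width: 0.532
```

Call:
apply_moves(
  steps=[
    [[0,2.5,-17,11.5,0.004,0,-0.01],[0,3,-17,11.5,0.003,0,-0.01],[0,3,-17,11.5,0.004,0,-0.01],[0,3,-17,12,0.003,0,-0.01],[0,3.5,-17,12,0.004,0,-0.01],[0,3.5,-17,12,0.003,0,-0.01],[0,3.5,-17,12,0.004,0,-0.01],[0,4,-16.5,12,0.004,0,-0.01],[0,4,-16.5,12,0.003,0,-0.01],[0,4,-16.5,12,0.004,0,-0.009],[0,0,0,0,0,0,0]],
  ],
)

```text
time_s: 10.6
tcp_pos: [0.5174, -0.2785, 0.1035]
ee_rot: [[-0.882, -0.34, -0.328], [-0.319, 0.941, -0.115], [0.347, 0.003, -0.938]]
wrist_force: [0.1, -0.4, -4.6]
gripper_width: 0.537
```

```bash
python3 - <<'E'
from h import *
from t import pose
from station import *
s=sense();print(s['tcp_pos'],s['wrist_force'],s['gripper_width'],np.round(s['ee_rot'],3).tolist())
c=capture('side');cv2.imwrite('pics/s3.png',cv2.resize(c['color'][130:270,290:460,::-1],None,fx=4.4,fy=4.2,interpolation=3))
T=toolR(tinR(20),-20)
p2,_=pose(np.array([.50,-.285,.0295]),tinR(20),.022,-20);plan(s,p2,T,6,0)
E
```

```text
[ 0.51740819 -0.27851656  0.10354203] [ 0.09016454 -0.44276312 -4.58101034] 0.5366792006689926 [[-0.882, -0.34, -0.328], [-0.319, 0.941, -0.115], [0.347, 0.003, -0.938]]
[[[0, -4.3, -0.1, 10.3, 0.001, -0.001, -0.0], [0, -4.3, -0, 10.3, 0, -0.001, -0.0], [0, -4.3, -0, 10.3, 0.001, -0.001, -0.001], [0, -4.2, -0.1, 10.3, 0.001, -0.001, 0.0], [0, -4.3, -0, 10.3, 0, -0.001, -0.0], [0, -4.3, -0, 10.4, 0.001, -0.001, -0.0]]]
```

View pics/s3.png

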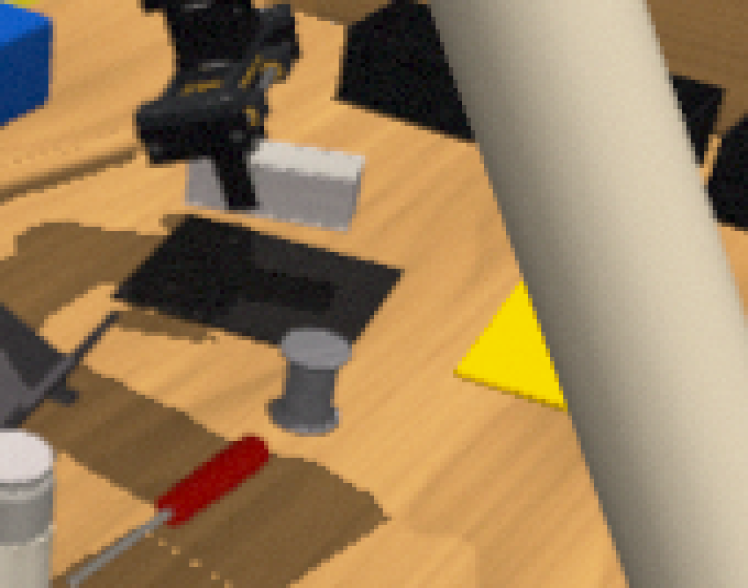

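Call:
apply_moves(
  steps=[
    [[0,-4,0,10,0,0,0],[0,-4,0,10,0,0,0],[0,-4,0,10,0,0,0],[0,-4,0,10,0,0,0],[0,-4,0,10,0,0,0],[0,-4,0,10,0,0,0],[0,-1,0,2,0,0,0],[0,-1,0,2,0,0,0],[0,0,0,0,0,0,0]],
  ],
)

```text
time_s: 11.78
tcp_pos: [0.5209, -0.2764, 0.036]
ee_rot: [[-0.882, -0.341, -0.325], [-0.321, 0.94, -0.116], [0.345, 0.002, -0.939]]
wrist_force: [0.1, -0.0, -4.6]
gripper_width: 0.539
```

Call:
apply_moves(
  steps=[
    [[0,-0.5,0,1.5,0,0,0],[0,-0.5,0,1.5,0,0,0],[0,0,0,0,0,0,0]],
  ],
)

```text
time_s: 12.15
tcp_pos: [0.5205, -0.2763, 0.0326]
ee_rot: [[-0.882, -0.341, -0.325], [-0.321, 0.94, -0.116], [0.345, 0.002, -0.938]]
wrist_force: [-0.1, 0.5, -4.8]
gripper_width: 0.532
```

Call:
apply_moves(
  steps=[
    [[0,-0.4,0,1,0,0,0],[0,-0.4,0,1,0,0,0],[0,0,0,0,0,0,0]],
  ],
)

```text
time_s: 12.52
tcp_pos: [0.5206, -0.2763, 0.0303]
ee_rot: [[-0.882, -0.341, -0.325], [-0.321, 0.94, -0.116], [0.345, 0.002, -0.938]]
wrist_force: [-0.3, 0.3, -5.2]
gripper_width: 0.533
```

Call:
apply_moves(
  steps=[
    [[0,-0.4,0,1,0,0,0],[0,0,0,0,0,0,0]],
  ],
)

```text
time_s: 12.78
tcp_pos: [0.5208, -0.2763, 0.0294]
ee_rot: [[-0.882, -0.341, -0.325], [-0.321, 0.94, -0.116], [0.345, 0.002, -0.939]]
wrist_force: [0.6, -0.8, -4.8]
gripper_width: 0.533
```

Call:
apply_moves(
  steps=[
    [[0,-0.4,0,1,0,0,0],[0,0,0,0,0,0,0]],
  ],
)

```text
time_s: 13.02
tcp_pos: [0.5208, -0.2764, 0.0292]
ee_rot: [[-0.882, -0.341, -0.325], [-0.321, 0.94, -0.117], [0.345, 0.001, -0.938]]
wrist_force: [-1.9, 0.7, 2.0]
gripper_width: 0.534
```

Call:
apply_moves(
  steps=[
    [[0.7,0,0,0,0,0,0],[0.9,0,0,0,0,0,0],[0.9,0,0,0,0,0,0],[0.9,0,0,0,0,0,0],[0.9,0,0,-10,0,0,0],[0.9,0,0,-20,0,0,0],[0.9,0,0,-25,0,0,0],[0.9,0,0,-25,0,-0.1,0],[0.9,0,0,-25,0,-0.12,0],[0.9,0,0,-10,0,-0.12,0],[0.9,0,0,0,0,0,0]],
  ],
)

```text
time_s: 14.4
tcp_pos: [0.5538, -0.2652, 0.1403]
ee_rot: [[-0.94, -0.34, -0.009], [-0.34, 0.94, -0.003], [0.009, -0.0, -1.0]]
wrist_force: [0.5, 0.5, -1.0]
gripper_width: 0.901
```

```bash
python3 - <<'E'
from h import *
from t import pose
from station import *
s=sense();print(s['tcp_pos'],s['wrist_force'],s['gripper_width'],np.round(s['ee_rot'],3).tolist())
c=capture('wrist');import pickle;pickle.dump((c,s),open('w3.pkl','wb'))
cv2.imwrite('pics/w3.png',cv2.resize(c['color'][:,:,::-1],None,fx=1.4,fy=1.4))
M=np.array([.50,-.285,.0255]);R=tinR(20)
for q in [(30,-15,61.5),(30,15,61.5),(40,15,61.5),(40,-15,61.5),(9,25,43.5),(35,25,43.5),(-60,-22,40),(-60,22,40),(60,22,40),(60,-22,40)]: print(q,np.round(proj(c,M+R@(np.array(q)/1000-[0,0,.0215]))*1.4))
E
```

```text
[ 0.5537614  -0.26517996  0.14033614] [ 0.52211644  0.4633991  -0.99338888] 0.9012447142268202 [[-0.94, -0.34, -0.009], [-0.34, 0.94, -0.003], [0.009, -0.0, -1.0]]
(30, -15, 61.5) [[360. 250.]]
(30, 15, 61.5) [[429. 249.]]
(40, 15, 61.5) [[428. 272.]]
(40, -15, 61.5) [[360. 272.]]
(9, 25, 43.5) [[448. 197.]]
(35, 25, 43.5) [[447. 253.]]
(-60, -22, 40) [[343.  36.]]
(-60, 22, 40) [[445.  36.]]
(60, 22, 40) [[439. 301.]]
(60, -22, 40) [[350. 301.]]
```

View pics/w3.png

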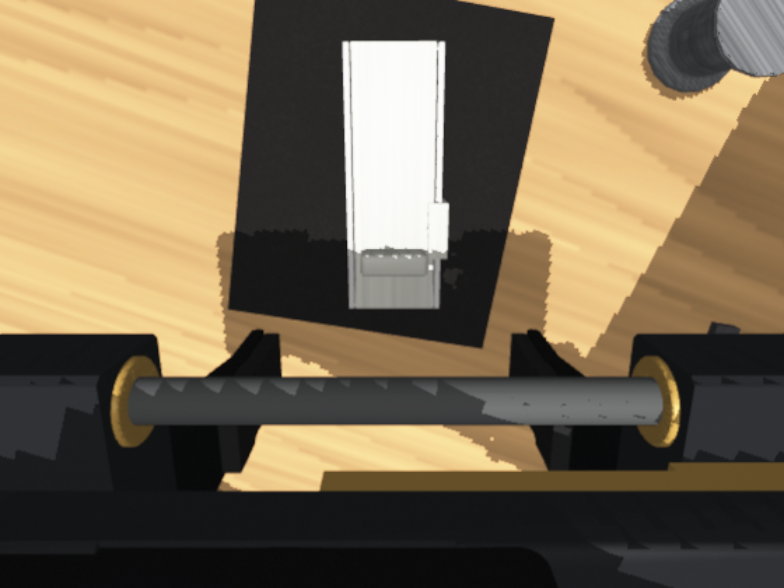

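Call:
apply_moves(
  steps=[
    [[0,-2,0,0,0,0.009,0],[0,-2,0,0,0,0,0],[0,0,0,5,0,0,0],[0,0,0,10,0,0,0],[0,0,0,15,0,0,0],[0,0,0,15,0,0,0],[0,0,0,14,0,0,0],[0,0,0,10,0,0,0],[0,0,0,0,0,0,0]],
  ],
)

```text
time_s: 15.58
tcp_pos: [0.5556, -0.2634, 0.0674]
ee_rot: [[-0.94, -0.341, -0.023], [-0.341, 0.94, -0.005], [0.023, 0.003, -1.0]]
wrist_force: [-0.3, -0.4, 0.8]
gripper_width: 0.017
```

Call:
apply_moves(
  steps=[
    [[0,5,0,0,0,0,0],[0,5,0,0,0,0,0],[0,5,0,0,0,0,0],[0,6,0,0,0,0,0],[0,6,0,0,0,0,0],[0,6,0,0,0,0,0],[0,6,0,0,0,0,0],[0,5,0,0,0,0,0],[0,4,0,0,0,0,0],[0,0,0,0,0,0,0]],
  ],
)

```text
time_s: 16.82
tcp_pos: [0.5108, -0.28, 0.0695]
ee_rot: [[-0.94, -0.341, -0.021], [-0.341, 0.94, -0.006], [0.022, 0.002, -1.0]]
wrist_force: [0.0, -1.2, -0.3]
gripper_width: 0.005
```

Call:
apply_moves(
  steps=[
    [[0,2,0,0,0,0,0],[0,2,0,0,0,0,0],[0,1,0,0,0,0,0],[0,0,0,0,0,0,0]],
  ],
)

```text
time_s: 17.32
tcp_pos: [0.507, -0.2816, 0.0697]
ee_rot: [[-0.94, -0.341, -0.02], [-0.341, 0.94, -0.006], [0.02, 0.001, -1.0]]
wrist_force: [2.6, 1.4, -1.4]
gripper_width: 0.001
```

```bash
python3 - <<'E'
from h import *
from station import *
s=sense();print(s['tcp_pos'],s['wrist_force'])
c=capture('wrist');import pickle;pickle.dump((c,s),open('w4.pkl','wb'))
cv2.imwrite('pics/w4.png',cv2.resize(c['color'][:,:,::-1],None,fx=1.4,fy=1.4))
E
```

```text
[ 0.50696927 -0.28155066  0.0696513 ] [ 2.56358045  1.43999539 -1.39724174]
```

View pics/w4.png

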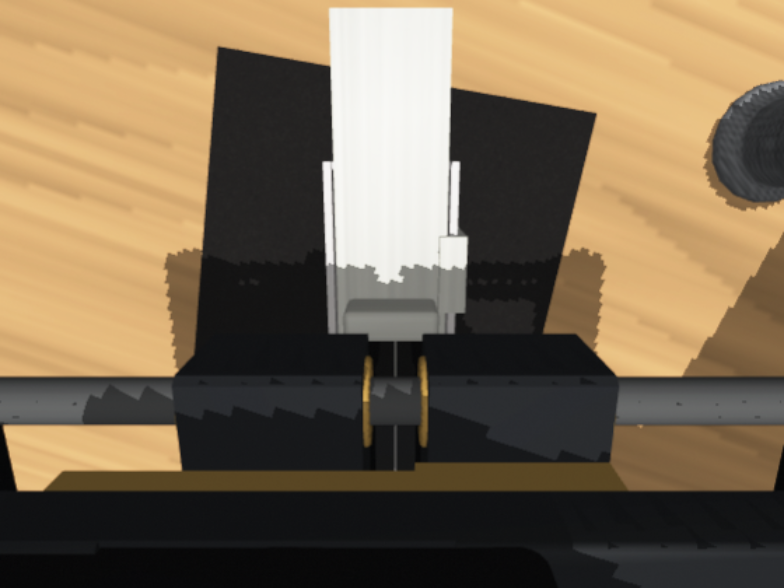

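Call:
apply_moves(
  steps=[
    [[0,0.7,0,0,0,0,0],[0,0.7,0,0,0,0,0],[0,0,0,0,0,0,0]],
  ],
)

```text
time_s: 17.75
tcp_pos: [0.505, -0.2821, 0.0697]
ee_rot: [[-0.94, -0.341, -0.021], [-0.341, 0.94, -0.006], [0.021, 0.002, -1.0]]
wrist_force: [2.6, 0.7, -1.4]
gripper_width: 0.004
```

Call:
apply_moves(
  steps=[
    [[0,-3,0,0,0,0,0],[0,-1,0,-10,0,0,0],[0.5,0,0,-20,0,0,0],[0.95,0,0,-25,0,0,0],[0.95,0,0,-25,0,0,0],[0.95,0,0,0,0,0,0]],
  ],
)

```text
time_s: 18.5
tcp_pos: [0.5116, -0.2807, 0.1524]
ee_rot: [[-0.94, -0.342, -0.016], [-0.341, 0.94, -0.007], [0.018, -0.001, -1.0]]
wrist_force: [-0.2, 0.2, 0.4]
gripper_width: 0.372
```

```bash
python3 - <<'E'
from h import *
from t import pose
from station import *
s=sense()
c=capture('wrist');import pickle;pickle.dump((c,s),open('w5.pkl','wb'))
cv2.imwrite('pics/w5.png',cv2.resize(c['color'][:,:,::-1],None,fx=1.4,fy=1.4))
M=np.array([.501,-.2846,.0255]);R=tinR(20)
for q in [(-15,-15,61.5),(-15,15,61.5),(-5,15,61.5),(-5,-15,61.5),(-36,25,43.5),(-10,25,43.5),(-60,-22,40),(-60,22,40),(60,22,40),(60,-22,40)]: print(q,np.round(proj(c,M+R@(np.array(q)/1000-[0,0,.0215]))*1.4))
p,T=pose(M,R,-.023,10);up=R@[0,0,.08]
plan(s,p+up,T,4,.95);plan(dict(tcp_pos=p+up,ee_rot=T),p,T,6,.95)
j=s['joints']
for q in (p+up,p): j,e=ik(q,T,j);print(q,np.round(j),e)
E
```

```text
(-15, -15, 61.5) [[363. 248.]]
(-15, 15, 61.5) [[428. 248.]]
(-5, 15, 61.5) [[427. 269.]]
(-5, -15, 61.5) [[363. 269.]]
(-36, 25, 43.5) [[447. 199.]]
(-10, 25, 43.5) [[445. 252.]]
(-60, -22, 40) [[349. 148.]]
(-60, 22, 40) [[441. 148.]]
(60, 22, 40) [[436. 379.]]
(60, -22, 40) [[354. 379.]]
[[[0.95, 8.3, 0, 10.1, -0, -0.048, -0.0], [0.95, 8.8, 0, 9.7, -0.001, -0.048, -0.0], [0.95, 9.3, 0, 9.3, -0, -0.048, -0.0], [0.95, 9.6, 0, 8.8, -0, -0.048, -0.0]]]
[[[0.95, 2.3, 0, 13.1, 0, 0, 0.0], [0.95, 2.3, -0, 13.2, 0, 0, 0.0], [0.95, 2.3, -0, 13.1, 0, 0, 0.0], [0.95, 2.4, -0, 13.1, 0, 0, 0.0], [0.95, 2.3, -0, 13.2, 0, 0, 0.0], [0.95, 2.3, -0, 13.1, 0, 0, 0.0]]]
[ 0.47971342 -0.29234768  0.11253038] [-18.  21. -19.  -9. -42. -45.] 4.5979476947128406e-11
[ 0.47971342 -0.29234768  0.03253038] [-18.  28. -22. -12. -33. -42.] 2.7092747966054572e-15
```

View pics/w5.png

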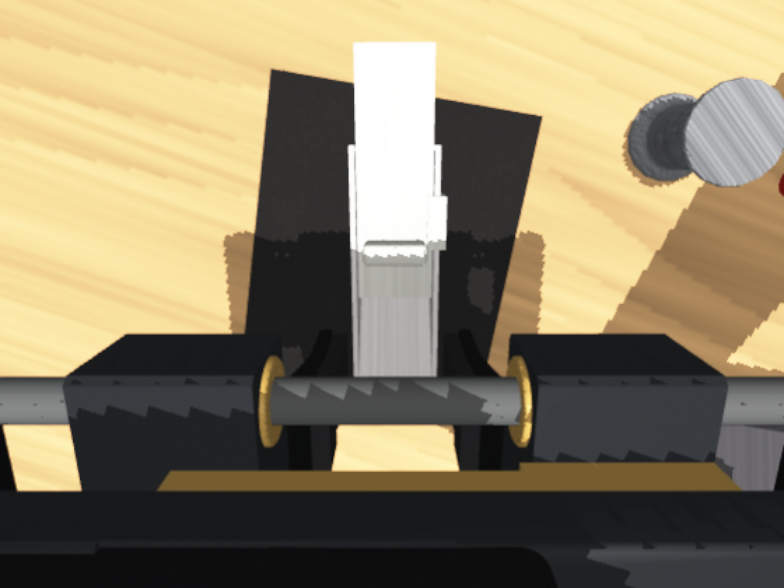

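Call:
apply_moves(
  steps=[
    [[0.95,8.5,0,10,0,-0.048,0],[0.95,9,0,9.5,0,-0.048,0],[0.95,9.5,0,9.5,0,-0.048,0],[0.95,10,0,9,0,-0.048,0],[0.95,0,0,0,0,0,0],[0.95,2.5,0,13,0,0,0],[0.95,2.5,0,13,0,0,0],[0.95,2.5,0,13,0,0,0],[0.95,2.5,0,13,0,0,0],[0.95,2.5,0,13,0,0,0],[0.95,2.5,0,13,0,0,0],[0.95,0,0,0,0,0,0]],
  ],
)

```text
time_s: 20.05
tcp_pos: [0.4753, -0.2923, 0.0289]
ee_rot: [[-0.927, -0.341, 0.157], [-0.336, 0.94, 0.061], [-0.168, 0.004, -0.986]]
wrist_force: [-0.5, 0.1, 0.5]
gripper_width: 0.951
```

Call:
apply_moves(
  steps=[
    [[0.95,-3,0,-2,0,0,0],[0,0,0,0,0,0,0],[0,0,0,0,0,0,0],[0,0,0,0,0,0,0],[0,0,0,0,0,0,0],[0,0,0,0,0,0,0],[0,0,0,0,0,0,0],[0,0,0,0,0,0,0],[0,0,0,0,0,0,0]],
  ],
)

```text
time_s: 21.18
tcp_pos: [0.4785, -0.2918, 0.0328]
ee_rot: [[-0.926, -0.341, 0.159], [-0.336, 0.94, 0.059], [-0.17, 0.002, -0.985]]
wrist_force: [-0.1, -1.3, 0.7]
gripper_width: 0.536
```

```bash
python3 - <<'E'
from h import *
from t import pose
from station import *
s=sense();P0=np.array(s['tcp_pos']);T0=np.array(s['ee_rot']);print(P0,s['gripper_width'],s['wrist_force'])
Rt=tinR(20)
# tool pose in tin frame is fixed by this grasp
M=np.array([.4997,-.2851,.0255]);Q=Rt.T@T0;o=Rt.T@(P0-M);print(np.round(o*1000,1))
import pickle;pickle.dump((Q,o),open('grasp.pkl','wb'))
tp=lambda M,R:(M+R@o,R@Q)
def lip(l,R): return np.array(l)-R@[.06,0,.0185]
j=np.array(s['joints']);prev=(P0,T0);n=0
W=[(M+[0,0,.10],Rt,6),(np.array([.48,-.10,.23]),tinR(28),8),(np.array([.45,.12,.25]),tinR(38),8)]
d=np.array([np.cos(np.radians(45)),np.sin(np.radians(45)),0])
L=np.array([.482,.337,0])-d*.025
W+=[(lip(L+[0,0,.18],tinR(45)),tinR(45),8)]
for ph,z,k in ((-15,.14,4),(-30,.09,5),(-45,.065,8),(-60,.058,8)): W+=[(lip(L+[0,0,z],tinR(45,ph)),tinR(45,ph),k)]
for m,R,k in W:
    p,T=tp(m,R);j2,e=ik(p,T,j);print(np.round(m,3),np.round(p,3),np.round(j2),round(e,4),'maxstep/row',round(np.abs(j2-j).max()/k,1));j=j2
    plan(dict(tcp_pos=prev[0],ee_rot=prev[1]),p,T,k,0);prev=(p,T)
E
```

```text
[ 0.47851691 -0.29176475  0.03281405] 0.5364967975595917 [-0.08130583 -1.34243243  0.66162877]
[-22.2   1.    7.3]
[ 0.5   -0.285  0.126] [ 0.479 -0.292  0.133] [-18.  19. -18.  -9. -45. -46.] 0.0 maxstep/row 2.1
[[[0, -2.8, 0, -16.4, -0, 0, 0.0], [0, -2.9, 0.1, -16.4, -0, 0, 0.0], [0, -2.8, -0, -16.5, -0, 0, 0.0], [0, -2.8, 0, -16.4, -0, 0, 0.0], [0, -2.9, 0, -16.4, -0, 0, 0.0], [0, -2.8, 0.1, -16.4, -0, 0, 0.0]]]
[ 0.48 -0.1   0.23] [ 0.46  -0.11   0.237] [  4.   4. -23.  -5. -55. -63.] 0.0 maxstep/row 2.7
[[[0, -7.7, 22.2, -11.9, -0.003, 0, -0.017], [0, -8.1, 22.1, -11.8, -0.003, 0, -0.017], [0, -8.5, 22.1, -11.8, -0.003, 0, -0.018], [0, -8.9, 21.9, -11.7, -0.003, 0, -0.017], [0, -9.2, 21.7, -11.6, -0.003, 0, -0.017], [0, -9.6, 21.7, -11.5, -0.003, 0, -0.017], [0, -10, 21.5, -11.5, -0.003, 0, -0.017], [0, -10.3, 21.4, -11.5, -0.003, 0, -0.018]]]
[0.45 0.12 0.25] [0.432 0.107 0.257] [ 35.  -1. -27.  -1. -55. -86.] 0.0 maxstep/row 3.9
[[[0, -9.9, 25.6, -0.8, -0.004, 0, -0.021], [0, -10.4, 25.3, -0.7, -0.003, 0, -0.022], [0, -10.9, 25.2, -0.6, -0.004, 0, -0.021], [0, -11.5, 24.9, -0.
[... 1172 characters left out ...]
0.  35.  -5.  -3. -86. -94.] 0.0 maxstep/row 2.0
[[[0, -1.5, 0, 0.3, 0, 0.033, 0.0], [0, -1.6, 0, 0.2, 0, 0.032, 0.0], [0, -1.5, 0, 0.1, 0, 0.033, 0.0], [0, -1.6, 0, 0.2, 0, 0.033, 0.0], [0, -1.5, 0, 0, 0, 0.033, 0.0], [0, -1.6, 0, 0, 0, 0.032, 0.0], [0, -1.5, 0, -0, 0, 0.033, 0.0], [0, -1.5, 0, -0.1, 0, 0.033, 0.0]]]
[0.432 0.287 0.101] [0.428 0.284 0.124] [  50.   43.    6.   -4. -103.  -94.] 0.0 maxstep/row 2.1
[[[0, -1.0, 0, -2.0, 0, 0.033, 0.0], [0, -0.8, 0, -1.9, 0, 0.032, 0.0], [0, -0.9, 0, -2.1, 0, 0.033, 0.0], [0, -0.7, 0, -2.0, 0, 0.033, 0.0], [0, -0.7, 0, -2.1, 0, 0.033, 0.0], [0, -0.6, 0, -2.0, 0, 0.032, 0.0], [0, -0.6, 0, -2.1, 0, 0.033, 0.0], [0, -0.5, 0, -2.2, 0, 0.033, 0.0]]]
```

Call:
apply_moves(
  steps=[
    [[0,-1,0,-6,0,0,0],[0,-2,0,-10,0,0,0],[0,-3,0,-16.5,0,0,0],[0,-3,0,-16.5,0,0,0],[0,-3,0,-16.5,0,0,0],[0,-3,0,-16.5,0,0,0],[0,-3,0,-16.5,0,0,0],[0,0,0,0,0,0,0]],
  ],
)

```text
time_s: 22.18
tcp_pos: [0.4805, -0.2919, 0.1349]
ee_rot: [[-0.926, -0.341, 0.163], [-0.336, 0.94, 0.058], [-0.173, -0.001, -0.985]]
wrist_force: [0.0, -0.3, -4.7]
gripper_width: 0.533
```

```bash
python3 - <<'E'
from h import *
from station import *
s=sense();print(s['wrist_force'],s['gripper_width'],s['tcp_pos'])
c=capture('side');cv2.imwrite('pics/s4.png',cv2.resize(c['color'][130:270,290:460,::-1],None,fx=4.4,fy=4.2,interpolation=3))
E
```

```text
[ 0.00569915 -0.32913759 -4.73277365] 0.532566759757468 [ 0.48054029 -0.29192135  0.13487346]
```

View pics/s4.png

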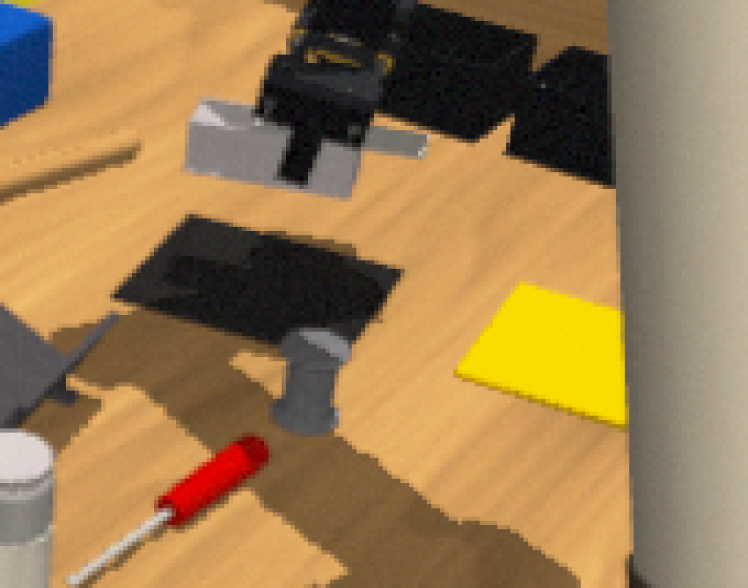

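Call:
apply_moves(
  steps=[
    [[0,-4,11,-6,-0.003,0,-0.017],[0,-8,22,-12,-0.003,0,-0.017],[0,-8,22,-12,-0.003,0,-0.017],[0,-9,22,-12,-0.003,0,-0.017],[0,-9,22,-11.5,-0.003,0,-0.017],[0,-9.5,22,-11.5,-0.003,0,-0.017],[0,-10,21.5,-11.5,-0.003,0,-0.017],[0,-10,21.5,-11.5,-0.003,0,-0.017],[0,-5,11,-6,-0.003,0,-0.008]],
  ],
)

```text
time_s: 23.35
tcp_pos: [0.4587, -0.1078, 0.2384]
ee_rot: [[-0.867, -0.477, 0.147], [-0.469, 0.879, 0.085], [-0.17, 0.004, -0.985]]
wrist_force: [0.2, 0.2, -4.9]
gripper_width: 0.529
```

Call:
apply_moves(
  steps=[
    [[0,-10,25.5,-1,-0.004,0,-0.021],[0,-10.5,25.5,-1,-0.003,0,-0.021],[0,-11,25,-0.5,-0.004,0,-0.021],[0,-11.5,25,-0.5,-0.004,0,-0.021],[0,-12,24.5,-0.5,-0.004,0,-0.021],[0,-12.5,24.5,-0.5,-0.004,0,-0.021],[0,-13,24,0,-0.004,0,-0.021],[0,-13.5,24,0,-0.004,0,-0.021],[0,0,0,0,0,0,0]],
  ],
)

```text
time_s: 24.48
tcp_pos: [0.4295, 0.1085, 0.2587]
ee_rot: [[-0.774, -0.62, 0.13], [-0.61, 0.785, 0.11], [-0.17, 0.006, -0.985]]
wrist_force: [-0.2, -0.7, -5.1]
gripper_width: 0.538
```

```bash
cat > p.py <<'E'
from h import *
from station import *
import pickle
s=sense();Q,o=pickle.load(open('grasp.pkl','rb'))
R=np.array(s['ee_rot'])@Q.T;M=np.array(s['tcp_pos'])-R@o
print('tin',np.round(M,4),Ro.from_matrix(R).as_euler('ZYX',degrees=True).round(1),np.round(s['joints']),s['gripper_width'],np.round(s['wrist_force'],1))
print('lip',np.round(M+R@[.06,0,.0185],4))
tp=lambda M,R:(M+R@o,R@Q)
lip=lambda l,R: np.array(l)-R@[.06,0,.0185]
d=np.array([np.cos(np.radians(45)),np.sin(np.radians(45)),0])
L=np.array([.482,.337,0])-d*.025
def legs(W):
    prev=(np.array(s['tcp_pos']),np.array(s['ee_rot']))
    for m,R,k in W:
        p,T=tp(m,R);plan(dict(tcp_pos=prev[0],ee_rot=prev[1]),p,T,k,0);prev=(p,T)
E
python3 - <<'E'
from p import *
W=[(lip(L+[0,0,.18],tinR(45)),tinR(45),9)]
for ph,z,k in ((-15,.14,4),(-30,.09,5)): W+=[(lip(L+[0,0,z],tinR(45,ph)),tinR(45,ph),k)]
legs(W)
E
```

```text
tin [0.4475 0.1215 0.2514] [38.3 -0.   0.3] [ 35.  -1. -27.  -1. -55. -86.] 0.5376149056705047 [-0.2 -0.7 -5.1]
lip [0.4946 0.1586 0.2699]
[[[0, -6.6, 15.0, 11.4, -0.002, 0, -0.013], [0, -6.9, 14.8, 11.4, -0.001, 0, -0.013], [0, -7.0, 14.8, 11.4, -0.002, 0, -0.012], [0, -7.2, 14.6, 11.4, -0.002, 0, -0.013], [0, -7.4, 14.6, 11.5, -0.001, 0, -0.013], [0, -7.5, 14.4, 11.5, -0.002, 0, -0.013], [0, -7.8, 14.3, 11.5, -0.002, 0, -0.013], [0, -7.9, 14.2, 11.6, -0.001, 0.001, -0.013], [0, -8.2, 14.0, 11.5, -0.002, -0, -0.012]]]
[[[0, 0.8, -0, 4.5, 0, 0.065, 0.0], [0, 0.5, -0, 4.6, 0, 0.066, 0.0], [0, 0.2, -0, 4.6, 0, 0.065, 0.0], [0, -0.1, -0, 4.5, 0, 0.066, 0.0]]]
[[[0, -1.6, -0, 5.7, 0, 0.052, 0.0], [0, -1.9, -0, 5.6, 0, 0.053, 0.0], [0, -2.3, -0, 5.5, 0, 0.052, 0.0], [0, -2.5, -0, 5.3, 0, 0.052, 0.0], [0, -2.7, -0, 5.3, 0, 0.053, 0.0]]]
```

Call:
apply_moves(
  steps=[
    [[0,-6.5,15,11.5,-0.002,0,-0.013],[0,-7,15,11.5,-0.002,0,-0.013],[0,-7,15,11.5,-0.002,0,-0.013],[0,-7,14.5,11.5,-0.002,0,-0.013],[0,-7.5,14.5,11.5,-0.002,0,-0.013],[0,-7.5,14.5,11.5,-0.002,0,-0.013],[0,-8,14.5,11.5,-0.002,0,-0.013],[0,-8,14,11.5,-0.002,0,-0.013],[0,-8,14,11.5,-0.002,0,-0.013],[0,0,0,0,0,0,0]],
  ],
)

```text
time_s: 25.72
tcp_pos: [0.4058, 0.2622, 0.168]
ee_rot: [[-0.697, -0.707, 0.117], [-0.697, 0.707, 0.122], [-0.169, 0.003, -0.986]]
wrist_force: [0.2, -0.7, -4.1]
gripper_width: 0.533
```

Call:
apply_moves(
  steps=[
    [[0,1,0,4.5,0,0.065,0],[0,0.5,0,4.5,0,0.065,0],[0,0,0,4.5,0,0.065,0],[0,0,0,4.5,0,0.065,0],[0,-1.5,0,5.5,0,0.052,0],[0,-2,0,5.5,0,0.052,0],[0,-2.5,0,5.5,0,0.052,0],[0,-2.5,0,5.5,0,0.052,0],[0,-2.5,0,5.5,0,0.052,0],[0,0,0,0,0,0,0]],
  ],
)

```text
time_s: 26.98
tcp_pos: [0.4108, 0.2659, 0.121]
ee_rot: [[-0.666, -0.706, -0.243], [-0.665, 0.708, -0.237], [0.34, 0.004, -0.941]]
wrist_force: [-0.2, 0.1, -4.2]
gripper_width: 0.534
```

```bash
python3 - <<'E'
from p import *
W=[]
for ph,z,k in ((-45,.068,8),(-61,.058,10)): W+=[(lip(L+[0,0,z],tinR(45,ph)),tinR(45,ph),k)]
legs(W)
c=capture('top');cv2.imwrite('pics/t5.png',cv2.resize(c['color'][120:300,130:330,::-1],None,fx=3.3,fy=3.3,interpolation=3))
E
```

```text
tin [0.4225 0.2763 0.1037] [45.1 29.6  0.2] [ 51.  26. -14.  -2. -70. -95.] 0.5340884573326576 [-0.2  0.1 -4.2]
lip [0.4659 0.3197 0.0901]
[[[0, -1.2, 0.1, -0.1, 0, 0.034, 0.0], [0, -1.3, 0.1, -0.1, 0.001, 0.033, 0.0], [0, -1.2, 0.1, -0.2, 0, 0.034, 0.0], [0, -1.3, 0.2, -0.2, 0, 0.033, 0.001], [0, -1.2, 0.1, -0.2, 0.001, 0.034, -0.0], [0, -1.2, 0.1, -0.3, 0, 0.033, -0.0], [0, -1.2, 0.1, -0.3, 0, 0.034, 0.0], [0, -1.2, 0.1, -0.4, 0.001, 0.033, 0.0]]]
[[[0, -1.0, 0, -1.5, 0, 0.028, 0.0], [0, -0.9, 0, -1.4, 0, 0.028, 0.0], [0, -0.9, 0, -1.5, 0, 0.028, 0.0], [0, -0.9, 0, -1.6, 0, 0.028, 0.0], [0, -0.8, 0, -1.5, 0, 0.028, 0.0], [0, -0.7, 0, -1.6, 0, 0.028, 0.0], [0, -0.8, 0, -1.6, 0, 0.027, 0.0], [0, -0.6, 0, -1.6, 0, 0.028, 0.0], [0, -0.7, 0, -1.7, 0, 0.028, 0.0], [0, -0.6, 0, -1.6, 0, 0.028, 0.0]]]
```

Call:
apply_moves(
  steps=[
    [[0,-1.2,0,0,0,0.034,0],[0,-1.2,0,0,0,0.034,0],[0,-1.2,0,-0.2,0,0.033,0],[0,-1.2,0,-0.2,0,0.033,0],[0,-1.2,0,-0.2,0,0.033,0],[0,-1.2,0,-0.3,0,0.033,0],[0,-1.2,0,-0.3,0,0.034,0],[0,-1.2,0,-0.4,0,0.034,0],[0,0,0,0,0,0,0],[0,0,0,0,0,0,0]],
  ],
)

```text
time_s: 28.28
tcp_pos: [0.4165, 0.2717, 0.1189]
ee_rot: [[-0.577, -0.706, -0.411], [-0.578, 0.708, -0.406], [0.578, 0.004, -0.816]]
wrist_force: [0.3, 0.5, -4.0]
gripper_width: 0.537
```

Call:
apply_moves(
  steps=[
    [[0,-1,0,-1.5,0,0.028,0],[0,-1,0,-1.5,0,0.028,0],[0,-1,0,-1.5,0,0.028,0],[0,-1,0,-1.5,0,0.028,0],[0,-0.8,0,-1.5,0,0.028,0],[0,-0.8,0,-1.5,0,0.028,0],[0,-0.8,0,-1.5,0,0.028,0],[0,-0.6,0,-1.6,0,0.028,0],[0,-0.6,0,-1.6,0,0.028,0],[0,-0.6,0,-1.6,0,0.028,0],[0,0,0,0,0,0,0],[0,0,0,0,0,0,0]],
  ],
)

```text
time_s: 29.78
tcp_pos: [0.4282, 0.2833, 0.1247]
ee_rot: [[-0.441, -0.706, -0.554], [-0.443, 0.708, -0.55], [0.781, 0.004, -0.625]]
wrist_force: [1.0, 0.2, -4.2]
gripper_width: 0.536
```

Call:
apply_moves(
  steps=[
    [[0,0,0,0,0,0.02,0],[0,0,0,0,0,0.02,0],[0,0,0,0,0,0,0],[0,0,0,0,0,0,0],[0,0,0,0,0,0,0],[0,0,0,0,0,0,0],[0,0,0,0,0,0,0],[0,0,0,0,0,0,0],[0,0,0,0,0,0,0],[0,0,0,0,0,0,0],[0,0,0,0,0,0,0],[0,0,0,0,0,0,0]],
  ],
)

```text
time_s: 31.28
tcp_pos: [0.4282, 0.2833, 0.1247]
ee_rot: [[-0.418, -0.706, -0.572], [-0.421, 0.708, -0.567], [0.805, 0.004, -0.593]]
wrist_force: [0.3, -0.1, -3.8]
gripper_width: 0.533
```

```bash
python3 - <<'E'
from p import *
c=capture('side');a=cv2.resize(c['color'][170:370,130:330,::-1],None,fx=3,fy=3,interpolation=3)
for m in masks_of(c,'ball1_center'): print(round(m['confidence'],2),m['box'])
cv2.imwrite('pics/s6.png',a)
E
```

```text
tin [0.4312 0.2851 0.1016] [45.4 63.4  0.5] [  49.   45.    7.   -4. -106.  -94.] 0.5333143331371765 [ 0.3 -0.1 -3.8]
lip [0.4618 0.3159 0.0562]
0.39 [231.6, 234.8, 24.5, 41.4]
```

View pics/s6.png

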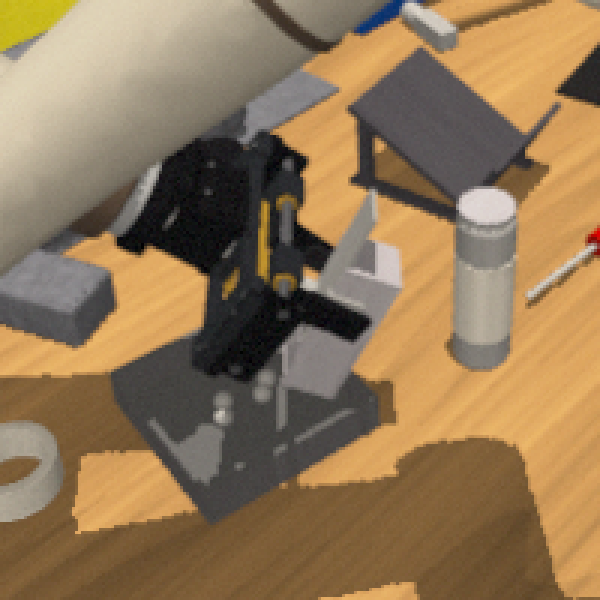

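```bash
python3 - <<'E'
from p import *
legs([(lip(L+[0,0,.10],tinR(45,-40)),tinR(45,-40),6),(lip(L+[0,0,.19],tinR(45)),tinR(45),8),(np.array([.448,.12,.25]),tinR(38),9)])
E
```

```text
tin [0.4312 0.2851 0.1016] [45.4 63.4  0.5] [  49.   45.    7.   -4. -106.  -94.] 0.5366828501087562 [ 0.2 -0.3 -4.3]
lip [0.4618 0.3159 0.0562]
[[[0, 4.5, 0.1, 0.6, 0, -0.068, 0.0], [0, 4.6, 0.2, 0.4, 0.001, -0.068, 0.001], [0, 4.5, 0.1, -0, 0, -0.068, 0.0], [0, 4.6, 0.2, -0.3, 0, -0.068, 0.0], [0, 4.5, 0.1, -0.6, 0.001, -0.068, 0.001], [0, 4.5, 0.2, -0.9, 0, -0.068, 0.0]]]
[[[0, 3.5, 0, -3.0, -0, -0.087, -0.0], [0, 3.2, 0, -3.2, -0, -0.088, -0.0], [0, 2.9, 0, -3.6, -0, -0.087, -0.0], [0, 2.6, 0, -3.7, -0, -0.087, -0.0], [0, 2.2, 0, -4.0, -0.001, -0.087, -0.001], [0, 1.9, 0, -4.2, 0, -0.088, 0.0], [0, 1.5, 0, -4.3, 0, -0.087, 0.0], [0, 1.2, 0, -4.4, 0, -0.087, 0.0]]]
[[[0, 8.6, -14.1, -10.4, 0.002, -0, 0.013], [0, 8.4, -14.2, -10.3, 0.003, -0, 0.014], [0, 8.2, -14.3, -10.3, 0.002, -0, 0.013], [0, 8.1, -14.5, -10.2, 0.002, -0, 0.014], [0, 7.8, -14.6, -10.3, 0.003, -0, 0.013], [0, 7.6, -14.8, -10.1, 0.002, -0, 0.013], [0, 7.4, -14.8, -10.2, 0.002, -0, 0.014], [0, 7.3, -15.0, -10.1, 0.002, -0, 0.013], [0, 7.0, -15.1, -10.1, 0.003, -0, 0.013]]]
```

Call:
apply_moves(
  steps=[
    [[0,4.5,0,0.5,0,-0.068,0],[0,4.5,0,0.5,0,-0.068,0],[0,4.5,0,0,0,-0.068,0],[0,4.5,0,-0.5,0,-0.068,0],[0,4.5,0,-0.5,0,-0.068,0],[0,4.5,0,-1,0,-0.068,0]],
  ],
)

```text
time_s: 32.12
tcp_pos: [0.4144, 0.2695, 0.1446]
ee_rot: [[-0.611, -0.706, -0.358], [-0.612, 0.708, -0.353], [0.503, 0.004, -0.864]]
wrist_force: [-0.3, 0.3, -3.6]
gripper_width: 0.536
```

Call:
apply_moves(
  steps=[
    [[0,3.5,0,-3,0,-0.087,0],[0,3,0,-3,0,-0.087,0],[0,3,0,-3.5,0,-0.087,0],[0,2.5,0,-3.5,0,-0.087,0],[0,2,0,-4,0,-0.087,0],[0,2,0,-4,0,-0.087,0],[0,1.5,0,-4.5,0,-0.087,0],[0,1,0,-4.5,0,-0.087,0],[0,0,0,0,0,0,0]],
  ],
)

```text
time_s: 33.25
tcp_pos: [0.4046, 0.2591, 0.1781]
ee_rot: [[-0.699, -0.706, 0.113], [-0.696, 0.708, 0.117], [-0.163, 0.003, -0.987]]
wrist_force: [0.4, 0.6, -4.4]
gripper_width: 0.538
```

Call:
apply_moves(
  steps=[
    [[0,8.5,-14,-10.5,0.002,0,0.013],[0,8.5,-14,-10.5,0.002,0,0.013],[0,8,-14.5,-10.5,0.002,0,0.013],[0,8,-14.5,-10.5,0.002,0,0.013],[0,8,-14.5,-10,0.002,0,0.013],[0,7.5,-15,-10,0.002,0,0.013],[0,7.5,-15,-10,0.002,0,0.013],[0,7.5,-15,-10,0.002,0,0.013],[0,7,-15,-10,0.002,0,0.013],[0,0,0,0,0,0,0]],
  ],
)

```text
time_s: 34.5
tcp_pos: [0.4318, 0.1055, 0.2576]
ee_rot: [[-0.777, -0.616, 0.13], [-0.606, 0.788, 0.108], [-0.169, 0.005, -0.986]]
wrist_force: [0.4, 0.1, -4.2]
gripper_width: 0.534
```

```bash
python3 - <<'E'
from p import *
c=capture('side');a=cv2.resize(c['color'][240:350,160:270,::-1],None,fx=3.6,fy=3.6,interpolation=3)
for m in masks_of(c,'ball1_center'): print(round(m['confidence'],2),m['box'])
c=capture('top');b=cv2.resize(c['color'][180:250,170:240,::-1],None,fx=5.6,fy=5.6,interpolation=3)
for m in masks_of(c,'ball1_center'): print(round(m['confidence'],2),m['box'])
h=392;cv2.imwrite('pics/both.png',np.hstack([a[:h],b[:h]]))
legs([(np.array([.48,-.10,.23]),tinR(28),9),(np.array([.50,-.285,.10]),tinR(20),10)])
E
```

```text
tin [0.4499 0.1184 0.2502] [38.   0.1  0.2] [ 34.  -1. -26.  -1. -55. -86.] 0.5341447220173209 [ 0.4  0.1 -4.2]
lip [0.4972 0.1553 0.2687]
0.45 [193.6, 217.9, 22.3, 30.2]
0.36 [280.7, 231.0, 22.1, 60.3]
[[[0, 12.4, -20.8, 0, 0.004, -0, 0.019], [0, 12.1, -21.0, 0.2, 0.003, -0, 0.019], [0, 11.6, -21.2, 0.2, 0.004, -0.001, 0.019], [0, 11.2, -21.4, 0.2, 0.004, 0, 0.02], [0, 10.8, -21.7, 0.4, 0.003, -0, 0.019], [0, 10.4, -21.8, 0.4, 0.004, -0, 0.019], [0, 10, -22.1, 0.5, 0.004, -0, 0.019], [0, 9.5, -22.2, 0.6, 0.004, -0.001, 0.019], [0, 9.1, -22.4, 0.7, 0.003, 0, 0.019]]]
[[[0, 9.0, -17.0, 11.6, 0.002, -0, 0.014], [0, 8.7, -17.1, 11.7, 0.003, -0, 0.014], [0, 8.5, -17.2, 11.7, 0.002, -0, 0.013], [0, 8.3, -17.2, 11.7, 0.002, -0, 0.014], [0, 8.0, -17.4, 11.8, 0.003, -0, 0.014], [0, 7.8, -17.4, 11.8, 0.002, -0, 0.014], [0, 7.5, -17.5, 11.9, 0.003, -0, 0.013], [0, 7.3, -17.6, 11.9, 0.002, -0, 0.014], [0, 7.1, -17.7, 11.9, 0.002, -0, 0.014], [0, 6.8, -17.7, 12.0, 0.003, -0, 0.014]]]
```

View pics/both.png

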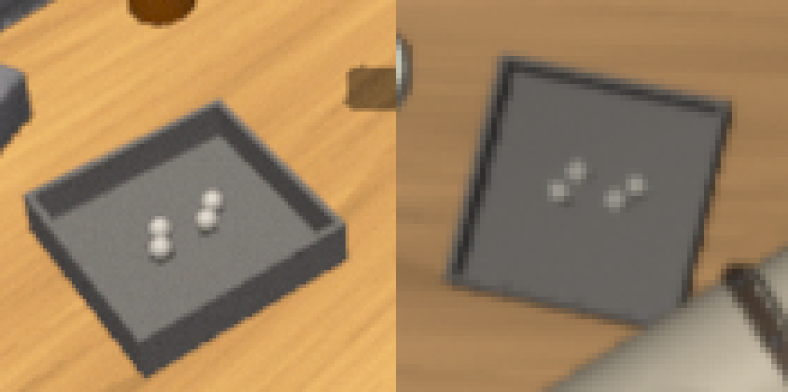

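All four balls lie in the tray, in both views. Next I carry the tin back to the mat.

Call:
apply_moves(
  steps=[
    [[0,12.5,-21,0,0.004,0,0.019],[0,12,-21,0,0.004,0,0.019],[0,11.5,-21,0,0.004,0,0.019],[0,11,-21.5,0,0.004,0,0.019],[0,11,-21.5,0.5,0.004,0,0.019],[0,10.5,-22,0.5,0.004,0,0.019],[0,10,-22,0.5,0.004,0,0.019],[0,9.5,-22,0.5,0.004,0,0.019],[0,9,-22.5,0.5,0.004,0,0.019]],
  ],
)

```text
time_s: 35.83
tcp_pos: [0.4603, -0.1086, 0.2371]
ee_rot: [[-0.869, -0.472, 0.147], [-0.466, 0.882, 0.077], [-0.166, -0.001, -0.986]]
wrist_force: [0.7, -0.8, -4.1]
gripper_width: 0.535
```

Call:
apply_moves(
  steps=[
    [[0,9,-17,11.5,0.002,0,0.014],[0,8.5,-17,11.5,0.002,0,0.014],[0,8.5,-17,11.5,0.002,0,0.014],[0,8.5,-17,11.5,0.003,0,0.014],[0,8,-17.5,12,0.002,0,0.014],[0,8,-17.5,12,0.002,0,0.014],[0,7.5,-17.5,12,0.003,0,0.014],[0,7.5,-17.5,12,0.002,0,0.014],[0,7,-17.5,12,0.002,0,0.014],[0,7,-17.5,12,0.003,0,0.014],[0,0,0,0,0,0,0]],
  ],
)

```text
time_s: 37.2
tcp_pos: [0.4778, -0.2915, 0.1064]
ee_rot: [[-0.928, -0.34, 0.155], [-0.335, 0.94, 0.057], [-0.165, 0.001, -0.986]]
wrist_force: [-0.5, 0.7, -3.9]
gripper_width: 0.533
```

```bash
python3 - <<'E'
from p import *
legs([(np.array([.50,-.285,.029]),tinR(20),6)])
E
```

```text
tin [ 0.499  -0.2849  0.099 ] [19.9  0.3 -0.1] [-18.  21. -20.  -9. -42. -46.] 0.5328145567994416 [-0.5  0.7 -3.9]
lip [ 0.5554 -0.2644  0.1172]
[[[0, 1.8, -0.1, 11.6, -0, -0.001, -0.0], [0, 1.8, -0.1, 11.5, -0, -0.001, -0.0], [0, 1.8, -0.1, 11.6, -0.001, -0.001, -0.001], [0, 1.8, -0.1, 11.5, 0, -0.001, 0.0], [0, 1.8, -0.1, 11.5, 0, -0, 0.0], [0, 1.8, -0.1, 11.6, -0, -0.001, -0.0]]]
```

Call:
apply_moves(
  steps=[
    [[0,2,0,11.5,0,0,0],[0,2,0,11.5,0,0,0],[0,2,0,11.5,0,0,0],[0,2,0,11.5,0,0,0],[0,2,0,11.5,0,0,0],[0,1.5,0,8,0,0,0],[0,0.5,0,3,0,0,0],[0,0,0,0,0,0,0]],
  ],
)

```text
time_s: 38.2
tcp_pos: [0.4781, -0.2905, 0.0385]
ee_rot: [[-0.926, -0.342, 0.157], [-0.337, 0.94, 0.056], [-0.167, -0.001, -0.986]]
wrist_force: [-0.6, 0.2, -3.0]
gripper_width: 0.536
```

Call:
apply_moves(
  steps=[
    [[0,0.2,0,1,0,0,0],[0,0.2,0,1,0,0,0],[0,0,0,0,0,0,0]],
  ],
)

```text
time_s: 38.58
tcp_pos: [0.478, -0.2905, 0.0367]
ee_rot: [[-0.926, -0.342, 0.157], [-0.337, 0.94, 0.056], [-0.167, -0.001, -0.986]]
wrist_force: [0.3, -0.5, -4.1]
gripper_width: 0.532
```

Contact is expected at about 0.0328.

Call:
apply_moves(
  steps=[
    [[0,0.2,0,1,0,0,0],[0,0.2,0,1,0,0,0],[0,0.2,0,1,0,0,0],[0,0,0,0,0,0,0]],
  ],
)

```text
time_s: 39.08
tcp_pos: [0.4778, -0.2905, 0.0334]
ee_rot: [[-0.927, -0.342, 0.157], [-0.337, 0.94, 0.056], [-0.166, -0.001, -0.986]]
wrist_force: [0.4, 0.1, -3.9]
gripper_width: 0.536
```

Call:
apply_moves(
  steps=[
    [[0,0.1,0,0.7,0,0,0],[0,0,0,0,0,0,0]],
  ],
)

```text
time_s: 39.33
tcp_pos: [0.4779, -0.2906, 0.033]
ee_rot: [[-0.926, -0.342, 0.157], [-0.337, 0.94, 0.056], [-0.167, -0.001, -0.986]]
wrist_force: [-1.3, 0.0, -2.0]
gripper_width: 0.534
```

Call:
apply_moves(
  steps=[
    [[0,0.1,0,0.6,0,0,0],[0,0,0,0,0,0,0],[0.7,0,0,0,0,0,0],[0.95,0,0,0,0,0,0],[0.95,0,0,0,0,0,0],[0.95,0,0,0,0,0,0],[0.95,0,0,-10,0,0,0],[0.95,0,0,-20,0,0,0],[0.95,0,0,-30,0,0,0],[0.95,0,0,-30,0,0,0],[0.95,0,0,-30,0,0,0],[0.95,0,0,0,0,0,0]],
  ],
)

```text
time_s: 40.83
tcp_pos: [0.4603, -0.2981, 0.154]
ee_rot: [[-0.925, -0.342, 0.163], [-0.338, 0.94, 0.053], [-0.171, -0.006, -0.985]]
wrist_force: [-0.6, 0.1, -1.1]
gripper_width: 0.952
```

```bash
python3 - <<'E'
from p import *
c=capture('side');a=cv2.resize(c['color'][150:350,150:450,::-1],None,fx=2.6,fy=2.6,interpolation=3)
cv2.imwrite('pics/end.png',a)
E
```

```text
tin [ 0.4815 -0.2915  0.1467] [20.1 -0.1 -0.4] [-19.  17. -19.  -8. -47. -45.] 0.9518142411987796 [-0.6  0.1 -1.1]
lip [ 0.5378 -0.2708  0.1653]
```

View pics/end.png

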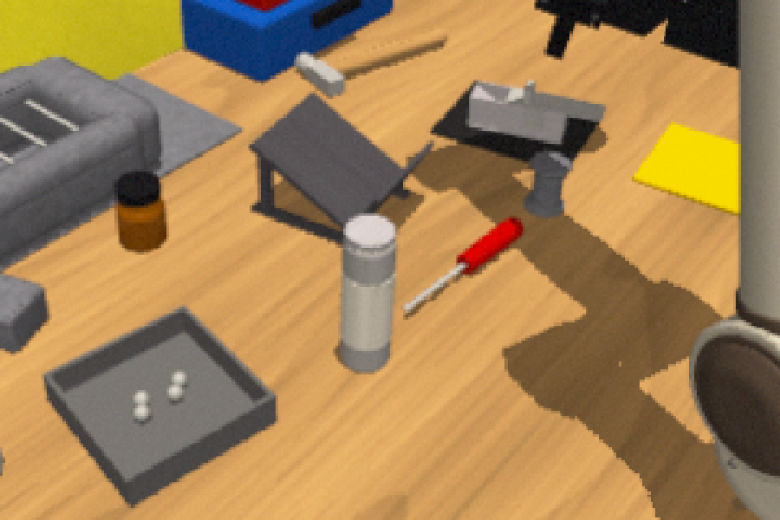

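The side view shows the tin standing upright on the mat at about (520,110) with its lid open. The four balls are in the tray at about (160,395), the bystanders are in their original places, and the gripper is clear.

```bash
python3 -c "
from station import r
print(r.finish_job())"
```

```text
the job is handed in; nothing more can be done
None
```

The job is done and handed in at about 41 s of the 72 s allowed.

I lifted the tin off the rest with the fingers pinning the lid tab, so the lid stayed shut, and stood it on the black mat. There I pushed the rib until the lid met its end stop, and then gripped the tin again across the open tab. I tipped it 61–63° over the tray and stood the empty tin back on the mat.

**Last checks:**
- **Balls:** the last side view, and side and top views just after pouring, show all four balls in the tray.
- **Tin:** it stands upright on the mat with its lid still open and the gripper clear of it.
- **Bystanders:** those in the last side view look unmoved; the tape is cut off at its edge.
- **Forces:** the highest wrist force in the readings was about 5 N.

**What disagreed:**
- The network for finding balls was no use in the tray, giving only low-confidence wrong boxes, so I counted the balls by eye.
- The first set-down touched about 3 mm lower than calculated, so I felt for it with the wrist force.
- The tin slid about 3 mm on the mat when the lid reached its stop.
- I viewed 13 pictures, three over the budget and one past the allowance.

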